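# Lock a die plate in its holder with a slotted latch screw

## Task

Slide the tan die plate along its holder until it is fully home against the end stop. Then take the stubby orange flat driver from its blue stand, seat its blade in the slotted latch screw and turn the screw clockwise as far as it goes, so that the yellow tongue lies across behind the plate; keep the blade seated in the slot to the end of the turn, and do not touch the latch with the gripper. Put the driver back upright in its stand, and do not knock over or shift the oil can, the glue bottle and the pen pots.

Things in the scene. Friction and masses are not known exactly. Their poses are not given: they have to be found in the camera images.
- holder: Fixed die holder: 10 mm grey base plate, two dark rails (30 mm high) forming a 154 mm wide channel along its x, end stop (36 mm high, face at x=+93 mm). Origin: on the bench, below the plate's centre when the plate is fully home; x = push direction (world +y within 0.3 rad), z up. Base spans x -165..108, y -122..92 mm; rails x -90..93 mm; channel open at -x.
- die_centre (a point): Centre of the tan die plate (wood with steel ridges), 25 mm above the bench: 186 mm along x, 150 mm along y, edges 21 mm thick, 0.4-0.65 kg. Lies on the holder's base (underside 10 mm above the bench), x along the holder's x, starting 35-65 mm short of home. Push the middle of its rear edge, 93 mm behind this point; it slides with about 2-4 N.
- latch_screw (a joint): Turn (rad) of the slotted latch screw, growing clockwise seen from above. 0: yellow tongue points along the holder's -x (open); stop at 1.45: tongue across behind the plate (locked). Starts at 0 to 0.25. Friction about 0.1 N m; it stays where left. If the plate is not home the tongue hits it.
- slot (a point): On the screw's axis at the top of its round head (34 mm across), 37 mm above the bench; holder frame x=-104, y=-103 mm. x along slot and tongue, z up; turns with the screw. Slot 4.6 mm wide, 7 mm deep, ends open, 45 degree chamfers to a 9.6 mm wide mouth. Tongue: from the axis 55 mm along -x, 14 mm wide, 15-25 mm above the bench.
- driver_grip (a point): Centre of the stubby flat driver's square orange handle, 24 x 24 mm, 60 mm tall, flats facing the driver's x and y; z up the driver. Black flange 34 mm across lies 30-36 mm below, then an 11 mm shank; blade tip 82 mm below. Blade 16 mm wide along x, 2.5 mm thick along y; a black bar on the handle top runs along x. 0.11 kg. Upright in the stand, any yaw.
- driver_tip (a point): Middle of the lower edge of the driver's blade; same axes as driver_grip.
- stand_mouth (a point): Centre of the square hole in the top of the blue tool stand, 60 mm above the bench, z up, x and y along its sides. Fixed block 64 x 64 mm; hole 22 x 22 mm, straight through, 2 mm chamfer. The driver stands in it, flange resting on the top face, driver_grip then 36 mm above this point.
- oil_can_mid (a point): Blue oil can with a thin bent spout, 62 x 67 mm, 144 mm tall, loose beside the tool stand or the holder's open end; point on its axis 50 mm above the bench. To be left alone.
- glue_bottle_mid (a point): White glue bottle with red cap, 36 mm across, 112 mm tall, loose beside the tool stand or the holder's open end; point on its axis 50 mm above the bench. To be left alone.
- pen_pot_mid (a point): Cream pot of pens, 71 x 63 mm, 153 mm tall, loose beside the tool stand or the holder's open end (another, fixed one stands at the back of the bench); point on its axis 50 mm above the bench. To be left alone.
Things that resemble listed ones, but are neither listed nor needed, are in the scene too. What is shaped like the part that bears driver_grip but green or pink is not meant.

How it is judged (in metres and radians):
On the way, in this order (a step that is already met when the one before it is completed fails the run):
1. the die plate is fully home against the end stop, the latch still open (x of die_centre in the frame of holder between -0.004 and 0.006 m and value of joint latch_screw below 0.5 rad), for 0.2 s.
2. the driver's blade is seated in the slot of the still open latch screw (z of driver_tip in the frame of slot below -0.004 m and horizontal distance between driver_tip and slot below 0.008 m and angle between the x axis of driver_tip and the x axis of slot, either way round below 0.3 rad and value of joint latch_screw below 0.6 rad), for 0.1 s.
3. the screw is turned to its stop with the blade still seated in the slot (z of driver_tip in the frame of slot below -0.004 m and horizontal distance between driver_tip and slot below 0.008 m and angle between the x axis of driver_tip and the x axis of slot, either way round below 0.3 rad and value of joint latch_screw above 1.3 rad), for 0.2 s.
At the end, for the whole second after the job is handed in: The die plate is home (within 4 mm of the end stop), the latch screw is at 1.3 rad or more, and the driver stands at rest upright (within 0.12 rad) in the stand, its flange down on the top face (within 5 mm) (x of die_centre in the frame of holder between -0.004 and 0.006 m and value of joint latch_screw above 1.3 rad and horizontal distance between driver_grip and stand_mouth below 0.01 m and z of driver_grip in the frame of stand_mouth below 0.041 m and angle between driver_grip's own z axis and vertical below 0.12 rad and linear speed of each of driver, die below 0.02 m/s); the robot touches nothing.
It fails at once if the gripper or arm touches the latch screw or its tongue (over 1 N) (contact force between any of the fingers, the arm and latch_screw above 1 N).
It fails at once if the die plate is lifted or tipped out of its channel (z of die_centre in the frame of holder above 0.045 m or angle between die_centre's own z axis and vertical above 0.2 rad).
It fails at once if the oil can, the glue bottle or the loose pen pot is shifted by more than 25 mm or knocked over (distance of any of oil_can_mid, glue_bottle_mid, pen_pot_mid from where it was at the start of the episode above 0.025 m or angle between any of pen_pot_mid, oil_can_mid, glue_bottle_mid's own z axis and vertical above 0.5 rad).
It also fails if it takes over 67 s, if anything falls off the work surface, if the arm or the gripper's body presses on something with over 40 N, if the wrist force passes 120 N, or if a joint passes its speed limit or range.

## Robot

A 7-joint arm with a two-finger parallel gripper is mounted at the origin on a cart in front of the work surface, level with it; the furniture and walls round the work are solid. World frame = base frame: x ahead of the robot, y to its left, z up, the work surface at z = 0. Lengths are in m, angles in degrees, forces in N, time in s.
With the tool pointing down it reaches from about 0.425 to 0.95 m from the base axis. Payload 16.7 kg.
Tool frame: the origin (TCP) lies at the very end of the fingers, on their centre line; the grasp point (between the pads) lies env.grip_depth behind it (env.grip_depth is the distance from the TCP to the grasp point, in m); z points along the fingers, y is the direction in which the jaws open and shut (so a half turn about z gives the same grasp; the last joint's range is limited). The gripper opens to 94 mm and grips with 3 to 60 N. Pads are 16 mm wide; open, the fingers measure 119 mm over their backs; the gripper's body (75 mm by 177 mm) begins 78 mm behind the grasp point.
Start: joints at [55.147, 24.414, 4.234, 92.017, -1.954, 63.644, -3.845], TCP at [0.299, -0.605, 0.205] pointing down, gripper open.
Joint ranges: [-163.25, 163.25], [-28.42, 122.38], [-70.27, 78.77], [12.13, 141.07], [-58.53, 238.53], [9.26, 117.41], [-156.51, 156.51]. Speed limits (degrees/s): [108.29, 108.29, 136.94, 136.94, 172.46, 172.46, 172.46].

## Interface

Orientations are given as a 3x3 rotation matrix whose columns are the frame's x, y, z axes.
In Python, from rig import env gives the robot as it stands.
- The arm moves only by the shell command python3 -m handwheel 'ROWS' [FORCE]. ROWS is JSON, a list of rows, each an object of numbers: "gripper": the closure in counts, from 0 (fully open) to 255 (shut); "x", "y", "z": the shift along the tool's x, y, z in m; "spin": the turn about the tool's z in degrees. In form: [{"gripper": .., "x": .., "y": .., "z": .., "spin": ..}, ...]. A call has exactly 5 rows; each row shifts and turns the commanded pose from where the row before left it, along the tool's axes as they then stand; what a row does not reach is not made up. A row lasts 1/8 s, in which the tool goes at most 62.5 mm and 10.7 degrees, less where a joint would pass 70% of its speed; a pose out of reach is approached as far as the arm can. A call is refused whole if a number of a shift passes 0.0625 or a number of a turn 10.7, either way. A call with a gripper value outside its range is refused whole. The fingers move at their own pace and stop on an object; FORCE is the grip in N (left out, the last holds). Time passes only in rows, so rows that do not move let the fingers close, or fill a call up. It gives the time, the measured TCP pose, the force and the opening at its end, in the units of the state.
- env.get_obs(): the state, without advancing time (a new reading comes with each control period).
- env.read_camera(name): name is "scene" or "top" or "wrist"; returns a dict with "pixels" (400x640x3 uint8, blue, green, red), "mtx" (3x3 intrinsics, pixels), "eye" and "orientation" of the camera in the world. Camera axes: x right, y up, looking along -z (the intrinsics and any distortion apply to the point x, -y, -z); pixel columns grow to the right and rows downward; lengths in m; the calibration is good to about 2 mm. A picture is of the moment at which its call begins. There is no depth.
- env.hand_in(): hands the job in, once; it reports no verdict.
The state is a dict: "time": time; "joints": joint angles; "joint_vel": joint speeds; "tau": joint torques, N m; "tcp_pos": TCP position; "tcp_rot": TCP orientation; "ft_force": force on the tool from outside, world axes, zero at the start; "moment": the same for the moment, N m; "grip_width": finger opening in m.
Only numpy, scipy, OpenCV 4.12 (cv2) and the standard library are available. Lean on these libraries where they do the work, as an engineer would, in place of code of your own. Each camera call takes 0.05 s, during which the arm holds its last target.

## Working session

There is one attempt and no reset: what is moved stays moved. The work goes in short steps, Python scripts to look and compute and a shell command to move; the robot and the scene stay as the last step left them, time stands still between calls to the robot, and variables do not carry over. Pictures are saved under pics/ and viewed, and the job is handed in when it is done.

```bash
ls; mkdir -p pics; python3 - <<'E'
from rig import env
import cv2
o=env.get_obs()
for k,v in o.items(): print(k,v)
print(env.grip_depth)
for n in ["scene","top","wrist"]:
    r=env.read_camera(n)
    cv2.imwrite(f"pics/{n}0.png",r["pixels"])
    print(n,r["mtx"].tolist(),r["eye"],r["orientation"],[k for k in r])
E
```

```text
pics
time 0.0
joints [55.14745035 24.44917018  4.23143493 92.05095947 -1.95329229 63.6434641
 -3.84573619]
joint_vel [ 0.09653798  0.16298083 -0.05361815  0.01216298 -0.06201353 -0.04258988
  0.02946867]
tau [ 1.86529760e-04 -9.35823154e+01  3.66672747e+00 -4.54185677e+01
 -4.89959365e-02  2.00576044e-02  1.84059772e-04]
tcp_pos [ 0.29871442 -0.60482943  0.20479114]
tcp_rot [[ 8.96610172e-01  4.42820269e-01 -6.39640014e-04]
 [ 4.42820720e-01 -8.96609538e-01  1.07027185e-03]
 [-9.95692708e-05 -1.24286247e-03 -9.99999223e-01]]
ft_force [-0.3549431   0.0041818  -0.36649147]
moment [ 0.05043068  0.0377134  -0.00304684]
grip_width 0.0941368497376756
0.0188
scene [[458.6204411053426, 0.0, 322.45430489521146], [0.0, 458.6204411053426, 201.8006776780185], [0.0, 0.0, 1.0]] [0.01315996 0.77361871 0.56366089] [[-0.83472685  0.23227215 -0.49928022]
 [-0.55064317 -0.34414857  0.7604958 ]
 [ 0.00481542  0.90973151  0.41516912]] ['pixels', 'mtx', 'eye', 'orientation']
top [[363.67267903817566, 0.0, 317.9647084245537], [0.0, 363.67267903817566, 194.6920264259954], [0.0, 0.0, 1.0]] [ 0.5419232  -0.16424119  1.17101527] [[-0.01064967  0.99932581 -0.03513562]
 [-0.99954049 -0.01163605 -0.02798964]
 [-0.02837961  0.0348214   0.99899052]] ['pixels', 'mtx', 'eye', 'orientation']
wrist [[323.4844501833794, 0.0, 315.5494752814987], [0.0, 323.4844501833794, 198.5580421084816], [0.0, 0.0, 1.0]] [ 0.36665585 -0.57152449  0.38378157] [[ 0.44192436  0.8667564   0.23116274]
 [-0.89705075  0.42747993  0.11207523]
 [-0.00167551 -0.25689348  0.96643827]] ['pixels', 'mtx', 'eye', 'orientation']
```

View pics/top0.png

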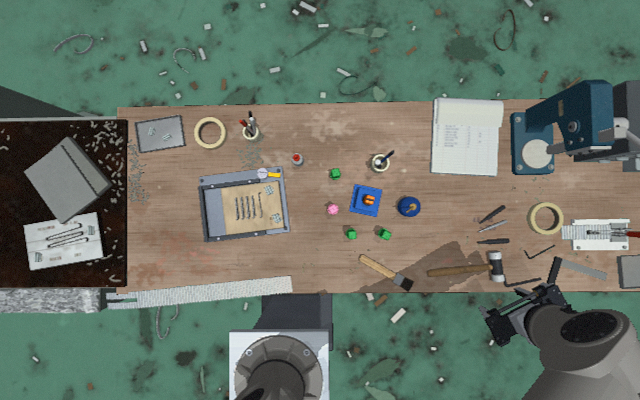

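View pics/scene0.png

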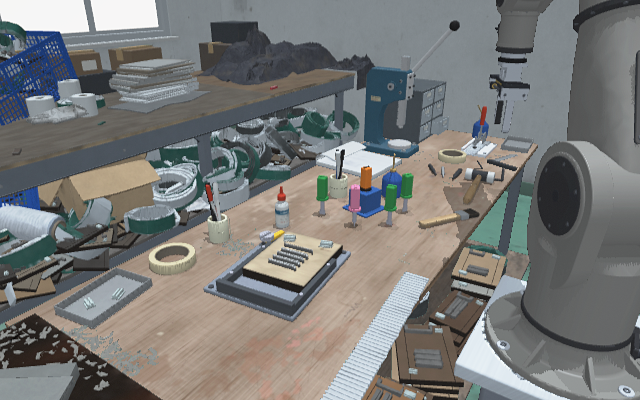

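View pics/wrist0.png

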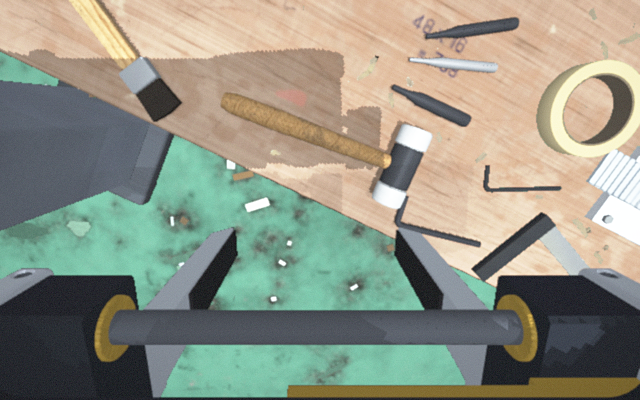

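The top view shows the holder at about (245,205), the stand at (367,200) and the green and pink decoys around the stand. The open end of the holder faces right, which is world -y. I'll enlarge it.

```bash
cat > h.py <<'E'
import numpy as np, cv2
from rig import env
def ray(r,u,v):
    K=r["mtx"]; R=np.array(r["orientation"])
    d=np.array([(u-K[0][2])/K[0][0],-(v-K[1][2])/K[1][1],-1.])
    return R@d
def toz(r,u,v,z):
    d=ray(r,u,v); e=np.array(r["eye"]); return e+d*(z-e[2])/d[2]
def proj(r,p):
    K=np.array(r["mtx"]); R=np.array(r["orientation"]); c=R.T@(np.array(p)-np.array(r["eye"]))
    c=np.array([c[0],-c[1],-c[2]]); q=K@c; return q[:2]/q[2]
def crop(r,u0,v0,w,h,s,name):
    im=r["pixels"][v0:v0+h,u0:u0+w]
    im=cv2.resize(im,None,fx=s,fy=s,interpolation=cv2.INTER_CUBIC)
    cv2.imwrite("pics/"+name,im)
E
python3 - <<'E'
from h import *
r=env.read_camera("top")
crop(r,190,155,110,95,7,"t_holder.png")
crop(r,285,140,150,110,5,"t_stand.png")
r=env.read_camera("scene")
crop(r,195,220,160,110,5,"s_holder.png")
crop(r,305,140,120,90,6,"s_stand.png")
E
```

```text
(no output)
```

View pics/t_holder.png

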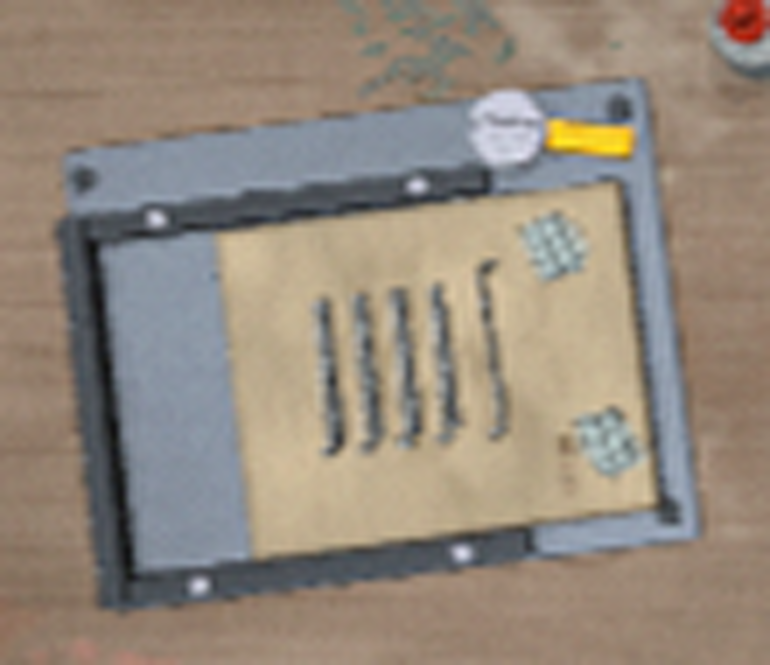

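View pics/t_stand.png

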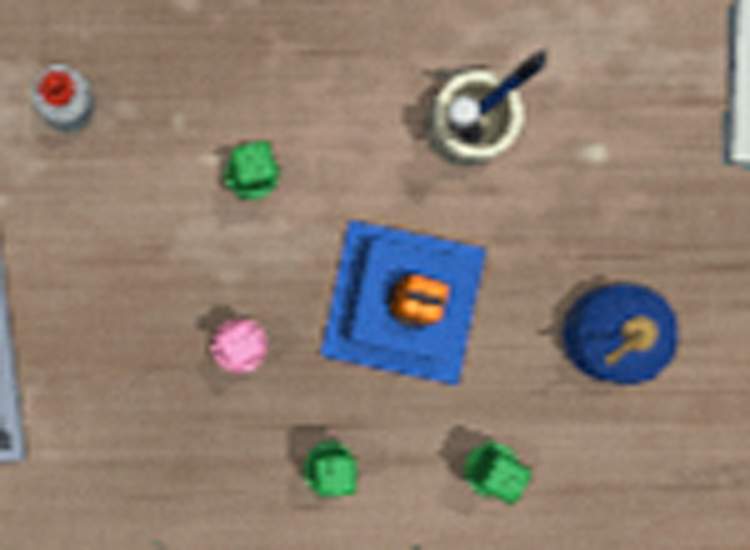

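View pics/s_holder.png

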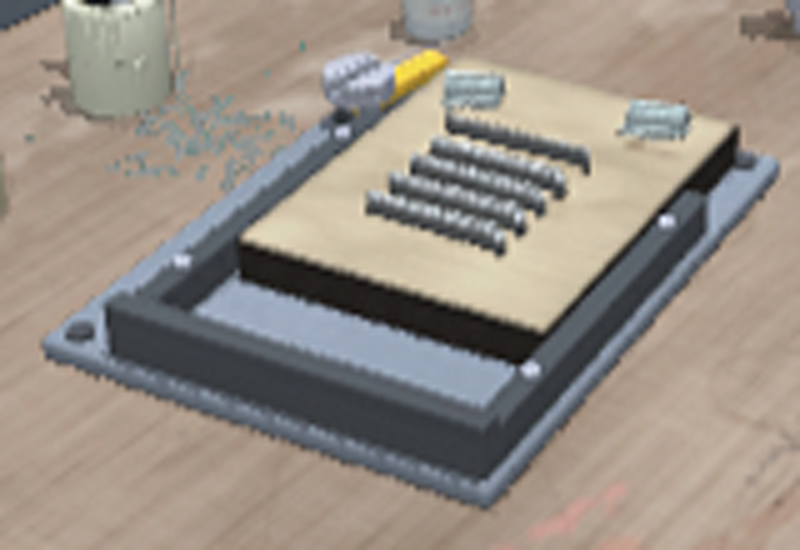

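View pics/s_stand.png

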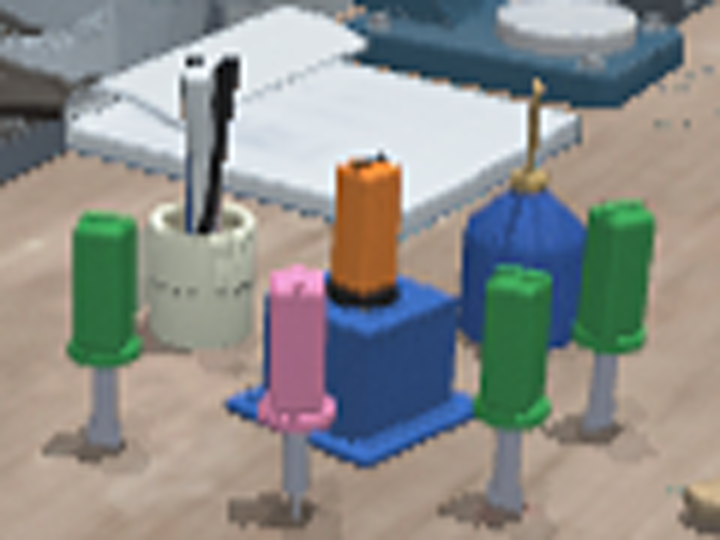

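```bash
cat >> h.py <<'E'
def fit2(H,W):
    H=np.array(H);W=np.array(W); h0=H.mean(0);w0=W.mean(0)
    a=((H-h0)*(W-w0)).sum(); b=((H-h0)[:,0]*(W-w0)[:,1]-(H-h0)[:,1]*(W-w0)[:,0]).sum()
    th=np.arctan2(b,a);c,s=np.cos(th),np.sin(th);R=np.array([[c,-s],[s,c]])
    t=w0-R@h0; return th,t,W-(H@R.T+t)
E
python3 - <<'E'
from h import *
r=env.read_camera("top")
P=[(640,80,-.165,-.122,.01),(698,535,-.165,.092,.01),(65,155,.108,-.122,.01),(507,128,-.104,-.103,.037)]
H=[];W=[]
for u,v,x,y,z in P:
    H.append((x,y));W.append(toz(r,190+(u-.5)/7,155+(v-.5)/7,z)[:2])
th,t,res=fit2(H,W)
print("holder",np.degrees(th),t,"res mm",res*1000)
c,s=np.cos(th),np.sin(th);R=np.array([[c,-s],[s,c]])
print("slot",R@[-.104,-.103]+t)
for n,(u,v) in dict(dfl=(255,557),dfr=(217,235),drt=(620,182),drb=(660,508)).items():
    w=toz(r,190+u/7,155+v/7,.0315)[:2]; print(n,w,R.T@(w-t))
f=lambda u,v,z:toz(r,285+u/5,140+v/5,z)
print("driver top",f(421,299,.126), "bar",f(402,296,.127),f(441,302,.127))
print("stand base",[f(*p,.008)[:2] for p in [(349,221),(486,246),(458,383),(321,357)]])
print("oil",f(622,330,.05),"glue",f(66,102,.05),"pot",f(470,115,.05), "pink",f(240,346,.1),"g1",f(250,170,.1),"g2",f(333,470,.1),"g3",f(503,472,.1))
r=env.read_camera("scene")
w=lambda u,v,z:toz(r,305+u/6,140+v/6,z)
print("top driver scene", w(368,163,.126), proj(r,f(421,299,.126)))
E
```

```text
holder 96.74056086254284 [0.53650146 0.13296041] res mm [[-1.78958392  1.57896666]
 [ 2.22344407  1.65376152]
 [-0.7893878  -3.02572171]
 [ 0.35552766 -0.20700647]]
slot [0.65099638 0.04176878]
dfl [0.45978723 0.15718388] [0.03306027 0.07334077]
dfr [0.60493885 0.17421647] [ 0.03293814 -0.07280671]
drt [ 0.62660517 -0.00862994] [-0.15118747 -0.07286189]
drb [ 0.48010101 -0.0256002 ] [-0.15084468  0.07462147]
driver top [ 0.56233369 -0.28156996  0.126     ] bar [ 0.5641531  -0.27064913  0.127     ] [ 0.56047014 -0.29282832  0.127     ]
stand base [array([ 0.61499967, -0.24974979]), array([ 0.59795545, -0.33662206]), array([ 0.51095106, -0.3174338 ]), array([ 0.5283681 , -0.23070953])]
oil [ 0.54346492 -0.41238833  0.05      ] glue [ 0.68844797 -0.07266357  0.05      ] pot [ 0.67683444 -0.32194158  0.05      ] pink [ 0.53639387 -0.17800388  0.1       ] g1 [ 0.64007967 -0.18515352  0.1       ] g2 [ 0.46323847 -0.23156505  0.1       ] g3 [ 0.46122296 -0.33065436  0.1       ]
top driver scene [ 0.56586247 -0.28783599  0.126     ] [369.2 199.8]
```

```bash
cat >> h.py <<'E'
def plan(x,y,z,yaw,n):
    o=env.get_obs();p=np.array(o["tcp_pos"]);R=np.array(o["tcp_rot"])
    y0=np.degrees(np.arctan2(R[1,0],R[0,0])); d=np.array([x,y,z])-p
    dy=(yaw-y0+180)%360-180
    print("now",p.round(4),"yaw",y0.round(2),"t",o["time"],"w",round(o["grip_width"],4),"F",np.round(o["ft_force"],1),"tilt",R[:,2].round(4))
    for i in range(n):
        a=np.radians(y0+dy*i/n); X=np.array([np.cos(a),np.sin(a),0]);Y=np.array([np.sin(a),-np.cos(a),0])
        s=d/n; print('  x %.4f y %.4f z %.4f spin %.2f'%(s@X,s@Y,-s[2],-dy/n))
E
python3 -c "
from h import *
plan(.560,-.0657,.205,96.7,10)"
```

```text
now [ 0.2989 -0.6051  0.2053] yaw 26.29 t 0.35 w 0.0943 F [ 0.8  0.8 -0. ] tilt [-1.e-04  3.e-04 -1.e+00]
  x 0.0473 y -0.0368 z 0.0000 spin -7.04
  x 0.0515 y -0.0307 z 0.0000 spin -7.04
  x 0.0548 y -0.0242 z 0.0000 spin -7.04
  x 0.0574 y -0.0173 z 0.0000 spin -7.04
  x 0.0591 y -0.0101 z 0.0000 spin -7.04
  x 0.0599 y -0.0028 z 0.0000 spin -7.04
  x 0.0598 y 0.0046 z 0.0000 spin -7.04
  x 0.0587 y 0.0119 z 0.0000 spin -7.04
  x 0.0568 y 0.0190 z 0.0000 spin -7.04
  x 0.0541 y 0.0258 z 0.0000 spin -7.04
```

```bash
python3 -m handwheel '[{"gripper":255,"x":0.03,"y":-0.024,"z":0,"spin":-5},{"gripper":255,"x":0.04,"y":-0.028,"z":0,"spin":-7},{"gripper":255,"x":0.044,"y":-0.024,"z":0,"spin":-7},{"gripper":255,"x":0.045,"y":-0.018,"z":0,"spin":-7},{"gripper":255,"x":0.047,"y":-0.012,"z":0,"spin":-7}]' 30
python3 -c "
from h import *
plan(.560,-.0657,.205,96.7,8)"
```

```text
time: 0.98
tcp_pos: [0.3931, -0.3889, 0.2056]
tcp_rot: [[0.507, 0.862, 0.0], [0.862, -0.507, -0.0], [-0.0, 0.0, -1.0]]
ft_force: [-0.1, 0.5, 0.5]
grip_width: 0.0476
now [ 0.3931 -0.3889  0.2056] yaw 59.52 t 0.975 w 0.0476 F [-0.1  0.5  0.5] tilt [ 2.e-04 -3.e-04 -1.e+00]
  x 0.0454 y -0.0025 z 0.0001 spin -4.65
  x 0.0455 y 0.0012 z 0.0001 spin -4.65
  x 0.0452 y 0.0049 z 0.0001 spin -4.65
  x 0.0447 y 0.0085 z 0.0001 spin -4.65
  x 0.0438 y 0.0121 z 0.0001 spin -4.65
  x 0.0427 y 0.0156 z 0.0001 spin -4.65
  x 0.0413 y 0.0190 z 0.0001 spin -4.65
  x 0.0396 y 0.0223 z 0.0001 spin -4.65
```

```bash
python3 -m handwheel '[{"gripper":255,"x":0.045,"y":-0.002,"z":0,"spin":-4.6},{"gripper":255,"x":0.045,"y":0.001,"z":0,"spin":-4.6},{"gripper":255,"x":0.045,"y":0.005,"z":0,"spin":-4.6},{"gripper":255,"x":0.045,"y":0.0085,"z":0,"spin":-4.6},{"gripper":255,"x":0.044,"y":0.012,"z":0,"spin":-4.6}]' 30
python3 -c "
from h import *
plan(.560,-.0657,.205,96.7,3)"
```

```text
time: 1.6
tcp_pos: [0.4986, -0.1884, 0.2057]
tcp_rot: [[0.132, 0.991, 0.0], [0.991, -0.132, -0.0], [-0.0, 0.0, -1.0]]
ft_force: [0.5, 0.4, -0.1]
grip_width: 0.0009
now [ 0.4986 -0.1884  0.2057] yaw 82.43 t 1.6 w 0.0009 F [ 0.5  0.4 -0.1] tilt [ 4.e-04 -2.e-04 -1.e+00]
  x 0.0432 y 0.0149 z 0.0002 spin -4.76
  x 0.0419 y 0.0184 z 0.0002 spin -4.76
  x 0.0402 y 0.0218 z 0.0002 spin -4.76
```

```bash
python3 -m handwheel '[{"gripper":255,"x":0.043,"y":0.015,"z":0,"spin":-4.8},{"gripper":255,"x":0.042,"y":0.018,"z":0,"spin":-4.8},{"gripper":255,"x":0.04,"y":0.022,"z":0,"spin":-4.7},{"gripper":255,"x":0,"y":0,"z":0.03,"spin":0},{"gripper":255,"x":0,"y":0,"z":0.03,"spin":0}]' 30
python3 - <<'E'
from h import *
plan(.560,-.0657,.018,96.7,3)
r=env.read_camera("wrist"); cv2.imwrite("pics/w1.png",r["pixels"])
E
```

```text
time: 2.22
tcp_pos: [0.5599, -0.0668, 0.1449]
tcp_rot: [[-0.116, 0.993, 0.001], [0.993, 0.116, -0.0], [-0.0, 0.001, -1.0]]
ft_force: [0.5, -1.1, 0.2]
grip_width: 0.0005
now [ 0.5599 -0.0668  0.1449] yaw 96.64 t 2.225 w 0.0005 F [ 0.5 -1.1  0.2] tilt [ 8.e-04 -0.e+00 -1.e+00]
  x 0.0004 y 0.0001 z 0.0423 spin -0.02
  x 0.0004 y 0.0001 z 0.0423 spin -0.02
  x 0.0004 y 0.0001 z 0.0423 spin -0.02
```

View pics/w1.png

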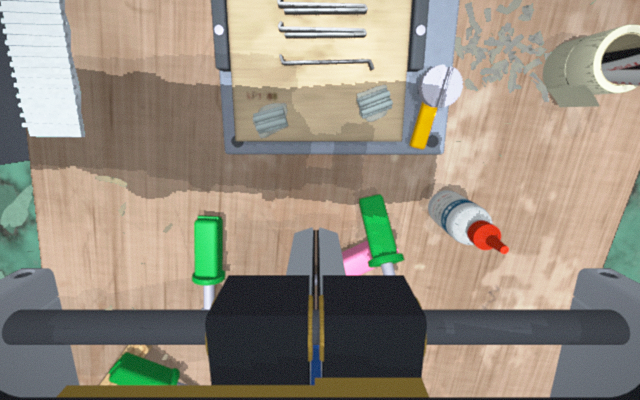

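The wrist view shows the plate, with the slotted head at (440,85), the yellow tongue, and clear space around the fingertips. I'll refine the slot pose from here.

```bash
python3 - <<'E'
from h import *
im=cv2.imread("pics/w1.png")
cv2.imwrite("pics/w1a.png",cv2.resize(im[50:165,385:480],None,fx=6,fy=5.2*0+6,interpolation=cv2.INTER_CUBIC)[:600])
cv2.imwrite("pics/w1b.png",cv2.resize(im[0:165,205:465],None,fx=3,fy=3,interpolation=cv2.INTER_CUBIC))
E
```

```text
(no output)
```

View pics/w1a.png

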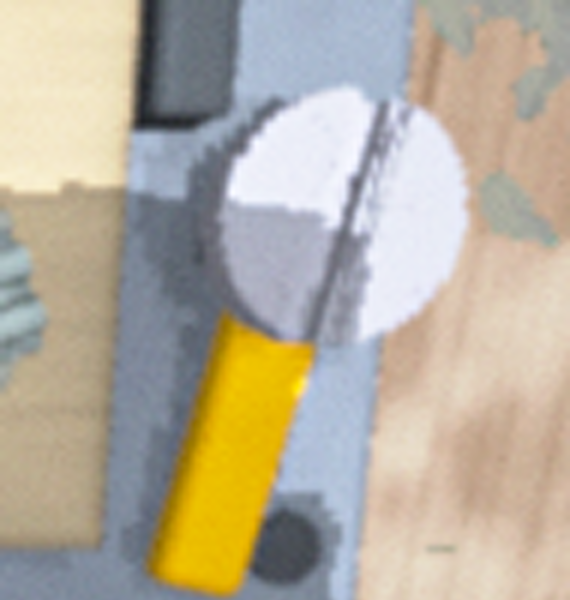

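View pics/w1b.png

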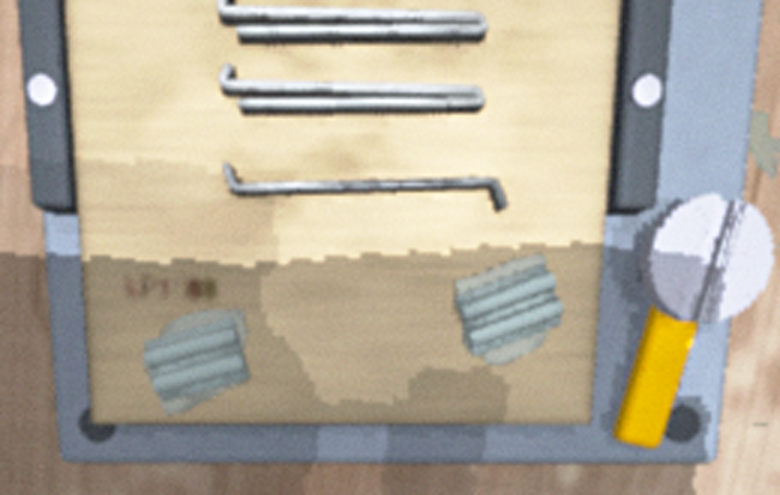

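```bash
python3 - <<'E'
from h import *
r=env.read_camera("wrist")
f=lambda u,v,z:toz(r,385+u/6,50+v/6,z)[:2]
P=[f(u,v,.037) for u,v in [(468,215),(345,87),(440,125),(445,290)]]
# circle with radius .017
from scipy.optimize import least_squares
s=least_squares(lambda c:[np.hypot(*(p-c))-.017 for p in P],P[0]+[-.0,.0]).x
s2=least_squares(lambda c:[np.hypot(*(p-c))-.017 for p in P],np.mean(P,0)).x
print(s,s2)
print("slot ends",f(397,103,.037),f(335,338,.037))
a=f(397,103,.037)-f(335,338,.037);print(np.degrees(np.arctan2(a[1],a[0])))
a=f(270,328,.025)-f(195,590,.025);print("tongue",np.degrees(np.arctan2(a[1],a[0])), (f(315,345,.025)-f(242,595,.025)))
g=lambda u,v,z:toz(r,205+u/3,v/3,z)[:2]
pts=[(62,462,-.165,.092,.01),(716,460,-.165,-.122,.01),(41,90,0,0,0),(648,90,0,0,0)]
for u,v,x,y,z in pts[:2]: print("corner",g(u,v,z))
print("die rear",g(92,424,.0315),g(590,422,.0315))
print("stud",g(41,90,.042),g(648,90,.042))
print("edge left rail inner",g(70,208,.04),g(610,210,.04))
E
```

```text
[0.67193728 0.0550155 ] [0.65180799 0.0402287 ]
slot ends [0.65549429 0.05587711] [0.6536561  0.02471783]
86.62383961094348
tongue 84.84285470358164 [0.00331268 0.03694831]
corner [ 0.46835696 -0.0402422 ]
corner [ 0.6753001  -0.01570006]
die rear [ 0.48236929 -0.0247573 ] [ 0.62763083 -0.00741979]
stud [0.46719562 0.0610327 ] [0.62431673 0.07894267]
edge left rail inner [0.47549941 0.03324343] [0.62046285 0.04932465]
```

```bash
python3 -m handwheel '[{"gripper":255,"x":0,"y":0,"z":0.04,"spin":0},{"gripper":255,"x":0,"y":0,"z":0.04,"spin":0},{"gripper":255,"x":0,"y":0,"z":0.03,"spin":0},{"gripper":255,"x":0,"y":0,"z":0.017,"spin":0},{"gripper":255,"x":0.01,"y":0,"z":0,"spin":0}]' 30
python3 -m handwheel '[{"gripper":255,"x":0.012,"y":0,"z":0,"spin":0},{"gripper":255,"x":0.012,"y":0,"z":0,"spin":0},{"gripper":255,"x":0.01,"y":0,"z":0,"spin":0},{"gripper":255,"x":0.01,"y":0,"z":0,"spin":0},{"gripper":255,"x":0.01,"y":0,"z":0,"spin":0}]' 30
python3 -c "
from h import *
c,s=np.cos(np.radians(96.74)),np.sin(np.radians(96.74))
p=[.537-.101*c,.1335-.101*s]
plan(*p,.018,96.7,3)"
```

```text
time: 2.95
tcp_pos: [0.5583, -0.0578, 0.0185]
tcp_rot: [[-0.113, 0.994, -0.001], [0.994, 0.113, -0.0], [-0.0, -0.001, -1.0]]
ft_force: [0.6, 0.3, 0.3]
grip_width: 0.0006
time: 3.58
tcp_pos: [0.5523, -0.0035, 0.0187]
tcp_rot: [[-0.114, 0.993, 0.0], [0.993, 0.114, -0.0], [-0.0, 0.0, -1.0]]
ft_force: [1.0, -4.2, 3.0]
grip_width: 0.0004
now [ 0.5523 -0.0035  0.0187] yaw 96.56 t 3.575 w 0.0004 F [ 1.  -4.2  3. ] tilt [ 4.e-04 -3.e-04 -1.e+00]
  x 0.0123 y 0.0003 z 0.0002 spin -0.05
  x 0.0123 y 0.0003 z 0.0002 spin -0.05
  x 0.0123 y 0.0003 z 0.0002 spin -0.05
```

```bash
python3 -m handwheel '[{"gripper":255,"x":0.008,"y":0,"z":0,"spin":0},{"gripper":255,"x":0.007,"y":0,"z":0,"spin":0},{"gripper":255,"x":0.006,"y":0,"z":0,"spin":0},{"gripper":255,"x":0.005,"y":0,"z":0,"spin":0},{"gripper":255,"x":0.003,"y":0,"z":0,"spin":0}]' 30
python3 -m handwheel '[{"gripper":255,"x":0.002,"y":0,"z":0,"spin":0},{"gripper":255,"x":0.002,"y":0,"z":0,"spin":0},{"gripper":255,"x":0.001,"y":0,"z":0,"spin":0},{"gripper":255,"x":0.001,"y":0,"z":0,"spin":0},{"gripper":255,"x":0.0,"y":0,"z":0,"spin":0}]' 30
python3 - <<'E'
from h import *
r=env.read_camera("wrist"); cv2.imwrite("pics/w2.png",r["pixels"])
E
```

```text
time: 4.2
tcp_pos: [0.5488, 0.0253, 0.0185]
tcp_rot: [[-0.115, 0.993, -0.0], [0.993, 0.115, 0.0], [0.0, -0.0, -1.0]]
ft_force: [0.9, -4.5, 1.7]
grip_width: 0.0001
time: 4.82
tcp_pos: [0.5482, 0.0304, 0.0185]
tcp_rot: [[-0.114, 0.993, -0.0], [0.993, 0.114, -0.001], [-0.001, -0.0, -1.0]]
ft_force: [0.8, -7.4, 3.3]
grip_width: 0.0006
```

View pics/w2.png

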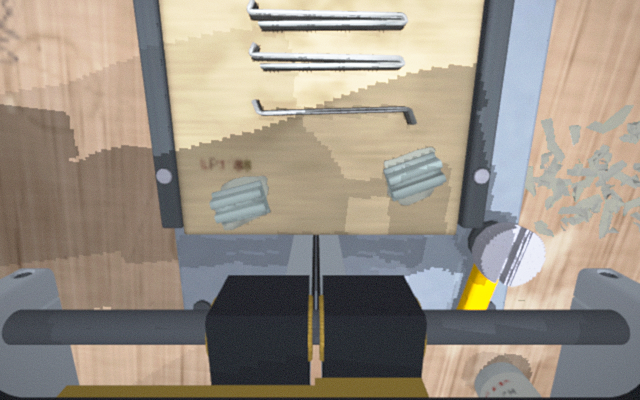

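```bash
python3 -m handwheel '[{"gripper":255,"x":0.001,"y":0,"z":0,"spin":0},{"gripper":255,"x":0.001,"y":0,"z":0,"spin":0},{"gripper":255,"x":0.001,"y":0,"z":0,"spin":0},{"gripper":255,"x":0.0,"y":0,"z":0,"spin":0},{"gripper":255,"x":0.0,"y":0,"z":0,"spin":0}]' 30
python3 - <<'E'
from h import *
r=env.read_camera("top"); crop(r,190,155,110,95,7,"t2.png")
E
```

```text
time: 5.5
tcp_pos: [0.5484, 0.0307, 0.0185]
tcp_rot: [[-0.112, 0.994, 0.001], [0.994, 0.112, -0.003], [-0.003, 0.0, -1.0]]
ft_force: [5.3, -20.2, 2.8]
grip_width: 0.0005
```

View pics/t2.png

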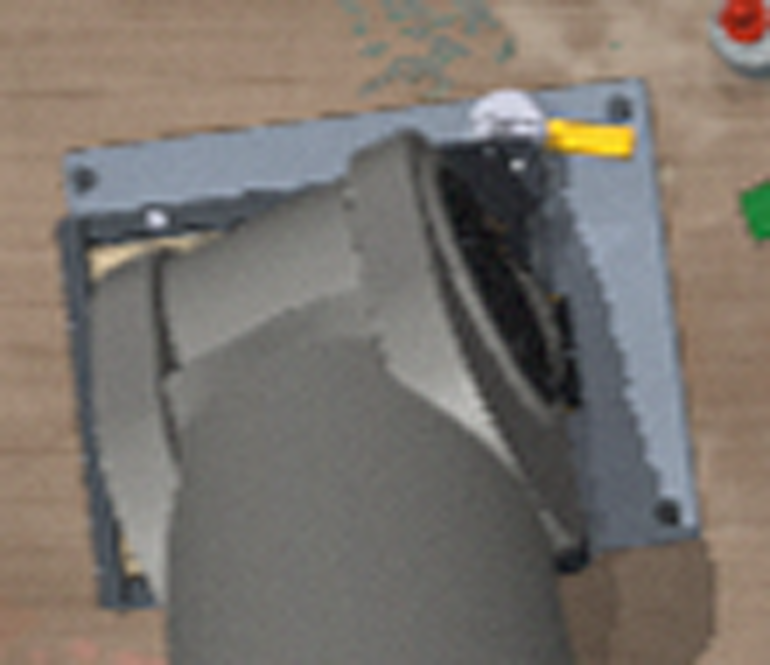

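```bash
python3 -m handwheel '[{"gripper":255,"x":-0.01,"y":0,"z":0,"spin":0},{"gripper":255,"x":-0.02,"y":0,"z":0,"spin":0},{"gripper":255,"x":0,"y":0,"z":-0.05,"spin":0},{"gripper":90,"x":0,"y":0,"z":-0.06,"spin":0},{"gripper":90,"x":0,"y":0,"z":-0.06,"spin":0}]' 30
python3 - <<'E'
from h import *
r=env.read_camera("wrist"); cv2.imwrite("pics/w3.png",r["pixels"])
r=env.read_camera("top"); crop(r,190,155,110,95,7,"t3.png")
# grasp hover: camera ahead in tool x; hover over stand
plan(.5625,-.283,.21,80.6,6)
E
```

```text
time: 6.18
tcp_pos: [0.5507, 0.0048, 0.1901]
tcp_rot: [[-0.116, 0.993, -0.001], [0.993, 0.116, 0.001], [0.001, -0.001, -1.0]]
ft_force: [-0.1, -0.0, -0.4]
grip_width: 0.0169
now [0.554  0.0052 0.1946] yaw 96.62 t 6.275 w 0.0248 F [ 0.3 -0.2 -0.3] tilt [ 8.5e-03  8.0e-04 -1.0e+00]
  x -0.0479 y -0.0041 z -0.0026 spin 2.67
  x -0.0480 y -0.0019 z -0.0026 spin 2.67
  x -0.0481 y 0.0003 z -0.0026 spin 2.67
  x -0.0480 y 0.0026 z -0.0026 spin 2.67
  x -0.0478 y 0.0048 z -0.0026 spin 2.67
  x -0.0475 y 0.0070 z -0.0026 spin 2.67
```

View pics/w3.png

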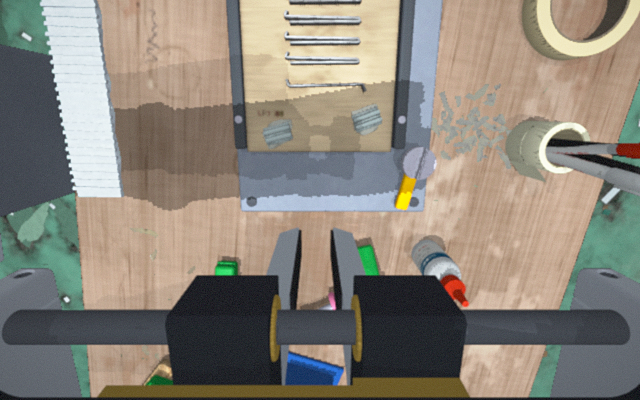

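View pics/t3.png

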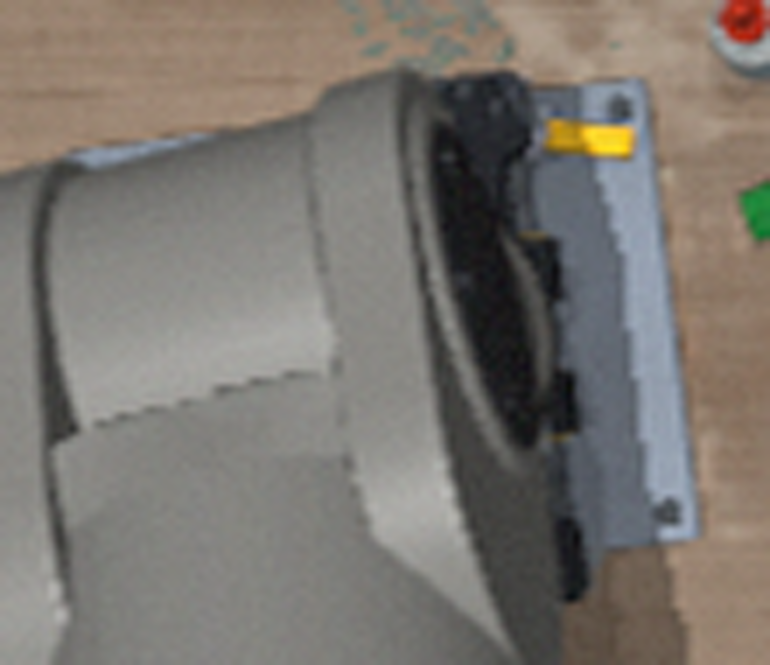

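```bash
python3 -m handwheel '[{"gripper":90,"x":-0.048,"y":-0.004,"z":-0.012,"spin":3.2},{"gripper":90,"x":-0.055,"y":-0.001,"z":-0.01,"spin":3.2},{"gripper":90,"x":-0.055,"y":0,"z":0,"spin":3.2},{"gripper":90,"x":-0.055,"y":0.003,"z":0,"spin":3.2},{"gripper":90,"x":-0.055,"y":0.006,"z":0,"spin":3.2}]' 30
python3 -m handwheel '[{"gripper":90,"x":-0.048,"y":0.006,"z":0,"spin":0},{"gripper":90,"x":-0.03,"y":0,"z":0,"spin":0},{"gripper":90,"x":-0.01,"y":0,"z":0,"spin":0},{"gripper":90,"x":0,"y":0,"z":0,"spin":0},{"gripper":90,"x":0,"y":0,"z":0,"spin":0}]' 30
python3 - <<'E'
from h import *
r=env.read_camera("wrist"); cv2.imwrite("pics/w4.png",r["pixels"])
plan(.5625,-.283,.21,80.6,2)
E
```

```text
time: 6.9
tcp_pos: [0.5551, -0.2655, 0.21]
tcp_rot: [[0.165, 0.986, -0.0], [0.986, -0.165, 0.001], [0.001, -0.0, -1.0]]
ft_force: [2.0, -0.0, 0.4]
grip_width: 0.0606
time: 7.52
tcp_pos: [0.5474, -0.3504, 0.2105]
tcp_rot: [[0.162, 0.987, 0.0], [0.987, -0.162, 0.001], [0.001, 0.0, -1.0]]
ft_force: [0.5, -1.4, 0.1]
grip_width: 0.0608
now [ 0.5475 -0.3505  0.2106] yaw 80.7 t 7.575 w 0.0609 F [-0.   0.7  0.4] tilt [ 4.e-04  5.e-04 -1.e+00]
  x 0.0345 y 0.0020 z 0.0003 spin 0.05
  x 0.0345 y 0.0019 z 0.0003 spin 0.05
```

View pics/w4.png

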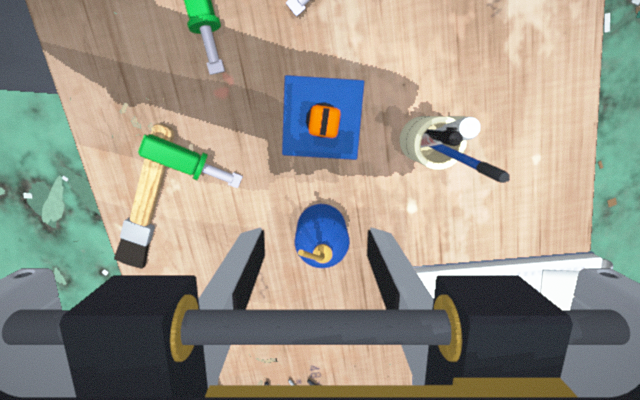

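```bash
python3 - <<'E'
from h import *
im=cv2.imread("pics/w4.png")
cv2.imwrite("pics/w4a.png",cv2.resize(im[65:170,270:380],None,fx=7,fy=5.7*0+5.7,interpolation=cv2.INTER_CUBIC) if 0 else cv2.resize(im[65:165,270:380],None,fx=6,fy=6,interpolation=cv2.INTER_CUBIC))
E
```

```text
(no output)
```

View pics/w4a.png

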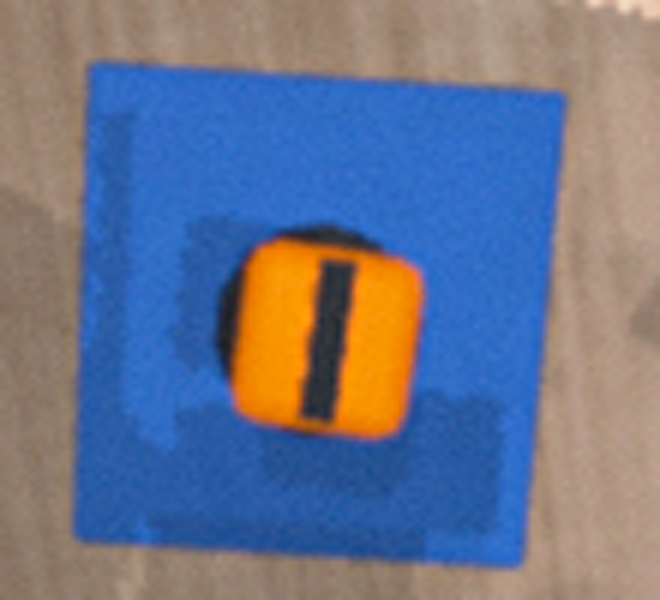

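```bash
python3 - <<'E'
from h import *
r=env.read_camera("wrist")
f=lambda u,v,z:toz(r,270+(u)/6,65+v/6,z)[:2]
a=f(337,262,.127)-f(317,420,.127);print("bar",np.degrees(np.arctan2(a[1],a[0])),np.hypot(*a),(f(337,262,.127)+f(317,420,.127))/2)
for p,q in [((238,420),(255,243)),((407,430),(420,265))]:
    a=f(*q,.126)-f(*p,.126);print("side",np.degrees(np.arctan2(a[1],a[0])))
for p,q in [((75,542),(90,63)),((523,567),(565,92))]:
    a=f(*q,.008)-f(*p,.008);print("stand side",np.degrees(np.arctan2(a[1],a[0])))
print("top centre",f(328,339,.126))
c=[f(*p,.01) for p in[(75,542),(90,63),(523,567),(565,92)]]
print("stand centre base z?",np.mean(c,0),np.hypot(*(c[0]-c[1])),np.hypot(*(c[0]-c[2])))
m=np.mean([f(328,339,.126)],0)
plan(m[0],m[1],.21,79,2)
E
```

```text
bar 73.62969883935783 0.02040222194789158 [ 0.56627002 -0.28446402]
side 74.79768622211604
side 77.06954326432111
stand side 77.3508649027567
stand side 77.47485530615532
top centre [ 0.56649167 -0.284162  ]
stand centre base z? [ 0.56681165 -0.28418721] 0.08809857237378221 0.0878234317394816
now [ 0.5474 -0.3507  0.2106] yaw 80.69 t 7.625 w 0.0607 F [0.2 0.7 0.6] tilt [ 3.e-04  3.e-04 -1.e+00]
  x 0.0344 y 0.0040 z 0.0003 spin 0.85
  x 0.0344 y 0.0035 z 0.0003 spin 0.85
```

```bash
python3 -m handwheel '[{"gripper":90,"x":0.03,"y":0.003,"z":0,"spin":2.6},{"gripper":90,"x":0.0375,"y":0.0015,"z":0,"spin":2.6},{"gripper":90,"x":0,"y":0,"z":0.02,"spin":0},{"gripper":90,"x":0,"y":0,"z":0.02,"spin":0},{"gripper":90,"x":0,"y":0,"z":0.0,"spin":0}]' 30
python3 - <<'E'
from h import *
plan(.565,-.284,.077,75.5,3)
r=env.read_camera("wrist"); cv2.imwrite("pics/w5.png",r["pixels"])
r=env.read_camera("scene"); crop(r,305,100,120,130,5,"s5.png")
E
```

```text
time: 8.25
tcp_pos: [0.563, -0.2864, 0.1687]
tcp_rot: [[0.252, 0.968, -0.003], [0.968, -0.252, 0.001], [0.0, -0.003, -1.0]]
ft_force: [0.6, 0.5, 0.1]
grip_width: 0.0607
now [ 0.563  -0.2864  0.1687] yaw 75.38 t 8.25 w 0.0607 F [0.6 0.5 0.1] tilt [-0.0027  0.0012 -1.    ]
  x 0.0009 y 0.0005 z 0.0306 spin -0.04
  x 0.0009 y 0.0005 z 0.0306 spin -0.04
  x 0.0009 y 0.0005 z 0.0306 spin -0.04
```

View pics/w5.png

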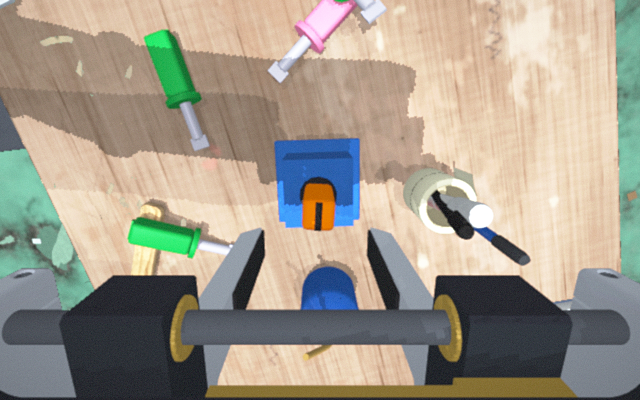

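View pics/s5.png

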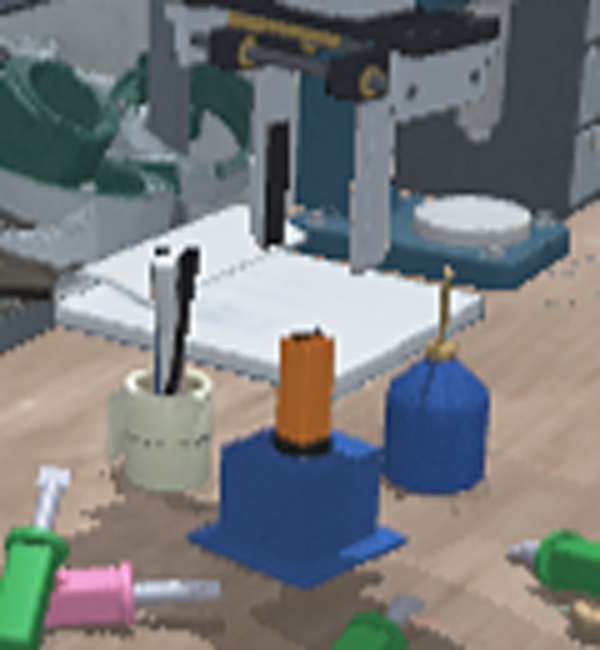

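The loose decoys have toppled by themselves; they stand or lie clear of the path. The fingers straddle the orange handle, so I'll descend and grip.

```bash
python3 -m handwheel '[{"gripper":90,"x":0.0027,"y":0.0015,"z":0.025,"spin":0},{"gripper":90,"x":0,"y":0,"z":0.025,"spin":0},{"gripper":90,"x":0,"y":0,"z":0.022,"spin":0},{"gripper":90,"x":0,"y":0,"z":0.02,"spin":0},{"gripper":90,"x":0,"y":0,"z":0.0,"spin":0}]' 40
python3 -m handwheel '[{"gripper":255,"x":0,"y":0,"z":0,"spin":0},{"gripper":255,"x":0,"y":0,"z":0,"spin":0},{"gripper":255,"x":0,"y":0,"z":0,"spin":0},{"gripper":255,"x":0,"y":0,"z":0,"spin":0},{"gripper":255,"x":0,"y":0,"z":0,"spin":0}]' 40
python3 - <<'E'
from h import *
plan(.565,-.284,.077,75.5,1)
E
```

```text
time: 8.98
tcp_pos: [0.5655, -0.2844, 0.0775]
tcp_rot: [[0.253, 0.968, -0.002], [0.968, -0.253, 0.001], [0.0, -0.002, -1.0]]
ft_force: [-0.5, 0.3, 1.0]
grip_width: 0.0608
time: 9.6
tcp_pos: [0.5663, -0.2845, 0.0788]
tcp_rot: [[0.252, 0.968, 0.0], [0.968, -0.252, -0.0], [-0.0, 0.0, -1.0]]
ft_force: [-1.2, 0.7, 4.3]
grip_width: 0.0237
now [ 0.5663 -0.2845  0.0788] yaw 75.38 t 9.6 w 0.0237 F [-1.2  0.7  4.3] tilt [ 4.e-04 -1.e-04 -1.e+00]
  x 0.0002 y -0.0013 z 0.0018 spin -0.12
```

```bash
python3 -m handwheel '[{"gripper":255,"x":0,"y":0,"z":-0.02,"spin":0},{"gripper":255,"x":0,"y":0,"z":-0.03,"spin":0},{"gripper":255,"x":0,"y":0,"z":-0.04,"spin":0},{"gripper":255,"x":0,"y":0,"z":-0.03,"spin":0},{"gripper":255,"x":0,"y":0,"z":0,"spin":0}]' 40
python3 - <<'E'
from h import *
plan(.652,.041,.199,86,8)
r=env.read_camera("scene"); crop(r,305,100,120,130,5,"s6.png")
r=env.read_camera("wrist"); cv2.imwrite("pics/w6.png",r["pixels"])
E
```

```text
time: 10.22
tcp_pos: [0.5674, -0.2849, 0.2022]
tcp_rot: [[0.252, 0.968, 0.005], [0.968, -0.252, -0.002], [-0.001, 0.005, -1.0]]
ft_force: [0.5, -0.7, -1.7]
grip_width: 0.0244
now [ 0.5674 -0.2849  0.2022] yaw 75.38 t 10.225 w 0.0244 F [ 0.5 -0.7 -1.7] tilt [ 0.0045 -0.0019 -1.    ]
  x 0.0421 y -0.0001 z 0.0004 spin -1.33
  x 0.0421 y 0.0009 z 0.0004 spin -1.33
  x 0.0420 y 0.0019 z 0.0004 spin -1.33
  x 0.0420 y 0.0029 z 0.0004 spin -1.33
  x 0.0419 y 0.0038 z 0.0004 spin -1.33
  x 0.0418 y 0.0048 z 0.0004 spin -1.33
  x 0.0417 y 0.0058 z 0.0004 spin -1.33
  x 0.0415 y 0.0067 z 0.0004 spin -1.33
```

View pics/s6.png

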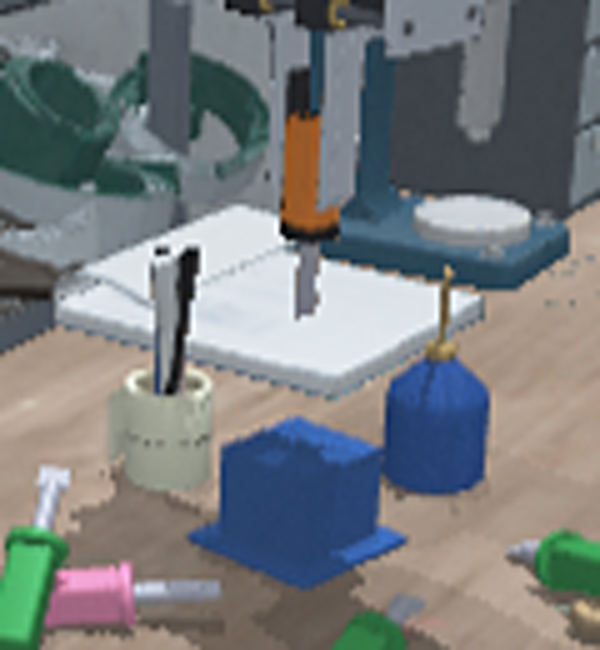

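View pics/w6.png

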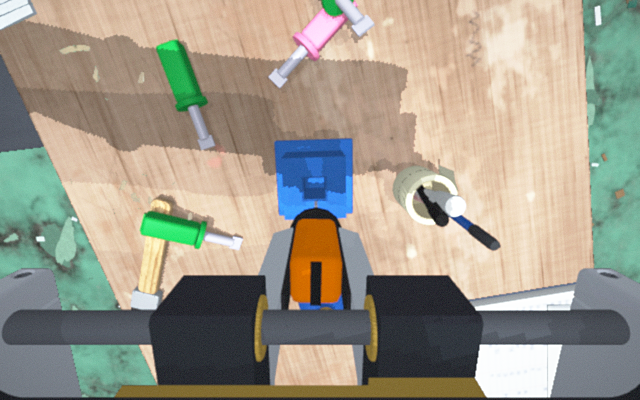

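```bash
python3 -m handwheel '[{"gripper":255,"x":0.025,"y":0,"z":0,"spin":-1},{"gripper":255,"x":0.042,"y":0.001,"z":0,"spin":-1.3},{"gripper":255,"x":0.042,"y":0.002,"z":0,"spin":-1.3},{"gripper":255,"x":0.042,"y":0.003,"z":0,"spin":-1.3},{"gripper":255,"x":0.042,"y":0.004,"z":0,"spin":-1.3}]' 40
python3 - <<'E'
from h import *
plan(.652,.041,.199,86,4)
E
```

```text
time: 10.95
tcp_pos: [0.6159, -0.0949, 0.1976]
tcp_rot: [[0.144, 0.99, -0.001], [0.99, -0.144, 0.001], [0.0, -0.002, -1.0]]
ft_force: [0.4, -1.4, -0.7]
grip_width: 0.0236
now [ 0.6159 -0.0949  0.1976] yaw 81.71 t 10.95 w 0.0236 F [ 0.4 -1.4 -0.7] tilt [-1.5e-03  7.0e-04 -1.0e+00]
  x 0.0349 y 0.0040 z -0.0003 spin -1.07
  x 0.0348 y 0.0047 z -0.0003 spin -1.07
  x 0.0348 y 0.0053 z -0.0003 spin -1.07
  x 0.0346 y 0.0060 z -0.0003 spin -1.07
```

```bash
python3 -m handwheel '[{"gripper":255,"x":0.035,"y":0.004,"z":0,"spin":-1.1},{"gripper":255,"x":0.025,"y":0.004,"z":0,"spin":-1.1},{"gripper":255,"x":0.01,"y":0.002,"z":0.0,"spin":-1.1},{"gripper":255,"x":0,"y":0,"z":0,"spin":-1},{"gripper":255,"x":0,"y":0,"z":0,"spin":0}]' 40
python3 - <<'E'
from h import *
plan(.652,.041,.13,86,4)
r=env.read_camera("wrist"); cv2.imwrite("pics/w7.png",r["pixels"])
s=proj(r,[.652,.041,.037]).astype(int); print(s)
crop(r,s[0]-50,max(0,s[1]-45),100,90,6,"w7a.png")
print(s[0]-50,max(0,s[1]-45))
E
```

```text
time: 11.58
tcp_pos: [0.6353, -0.0312, 0.1984]
tcp_rot: [[0.073, 0.997, -0.0], [0.997, -0.073, -0.0], [-0.001, -0.0, -1.0]]
ft_force: [-0.5, -0.5, -1.6]
grip_width: 0.024
now [ 0.6353 -0.0312  0.1984] yaw 85.81 t 11.575 w 0.024 F [-0.5 -0.5 -1.6] tilt [-3.e-04 -5.e-04 -1.e+00]
  x 0.0183 y 0.0028 z 0.0171 spin -0.05
  x 0.0183 y 0.0029 z 0.0171 spin -0.05
  x 0.0183 y 0.0029 z 0.0171 spin -0.05
  x 0.0183 y 0.0029 z 0.0171 spin -0.05
[325 114]
275 69
```

View pics/w7.png

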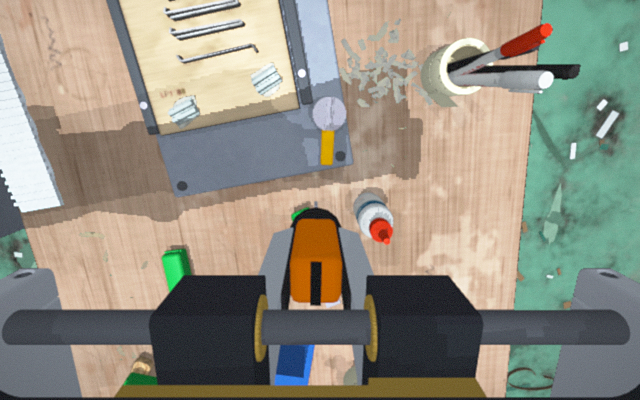

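View pics/w7a.png

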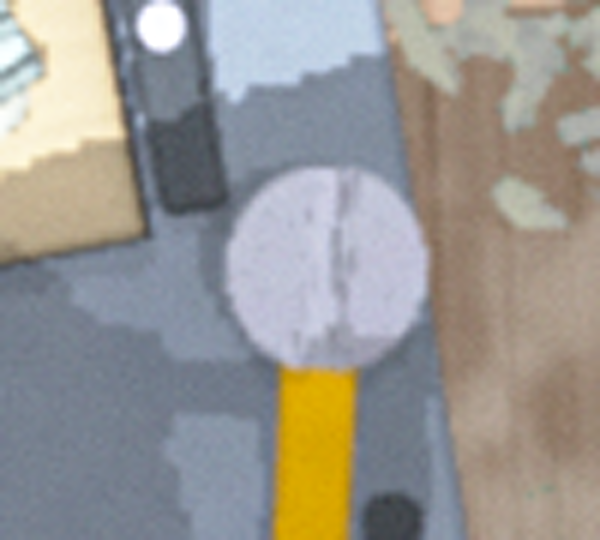

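```bash
python3 - <<'E'
from h import *
r=env.read_camera("wrist")
f=lambda u,v,z:toz(r,275+u/6,69+v/6,z)[:2]
print("head",f(329,268,.037),"diam",f(430,268,.037)-f(228,268,.037))
def ang(p,q,z):
    a=f(*q,z)-f(*p,z);return np.degrees(np.arctan2(a[1],a[0]))
print("slot",ang((335,365),(340,170),.037))
print("tongue",ang((313,535),(317,372),.025),ang((275,535),(279,372),.025),ang((352,535),(355,372),.025))
E
```

```text
head [0.6560781  0.04157684] diam [ 0.03416265 -0.00256002]
slot 84.90941966746178
tongue 84.83873613527915 84.55083277869745 85.48521864521013
```

```bash
python3 -m handwheel '[{"gripper":255,"x":0.02,"y":0.004,"z":0,"spin":0},{"gripper":255,"x":0.03,"y":0.005,"z":0.01,"spin":0},{"gripper":255,"x":0.024,"y":0.0053,"z":0.02,"spin":0},{"gripper":255,"x":0,"y":0,"z":0.025,"spin":0.8},{"gripper":255,"x":0,"y":0,"z":0.015,"spin":0}]' 40
python3 - <<'E'
from h import *
plan(.655,.0415,.125,85,1)
r=env.read_camera("scene"); s=proj(r,[.655,.0415,.05]).astype(int)
crop(r,s[0]-40,s[1]-70,80,100,6,"s8.png")
r=env.read_camera("wrist"); cv2.imwrite("pics/w8.png",r["pixels"])
r=env.read_camera("top"); crop(r,200,130,110,85,7,"t8.png")
E
```

```text
time: 12.3
tcp_pos: [0.6547, 0.0441, 0.1273]
tcp_rot: [[0.085, 0.996, -0.001], [0.996, -0.085, 0.0], [0.0, -0.001, -1.0]]
ft_force: [-0.4, -0.5, -0.2]
grip_width: 0.0238
now [0.6547 0.0441 0.1273] yaw 85.13 t 12.3 w 0.0238 F [-0.4 -0.5 -0.2] tilt [-1.1e-03  2.0e-04 -1.0e+00]
  x -0.0026 y 0.0005 z 0.0023 spin 0.13
```

View pics/s8.png

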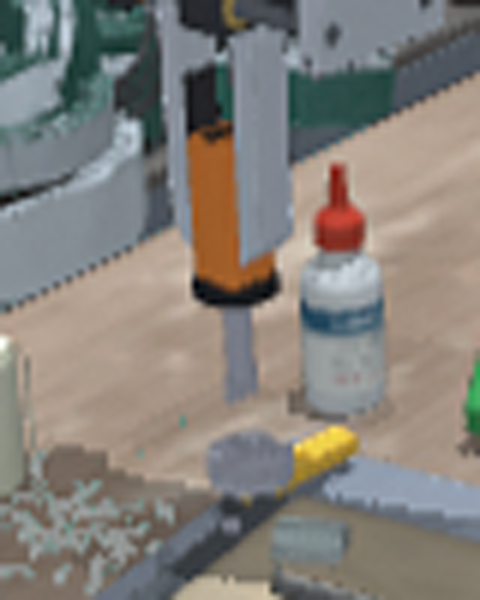

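View pics/w8.png

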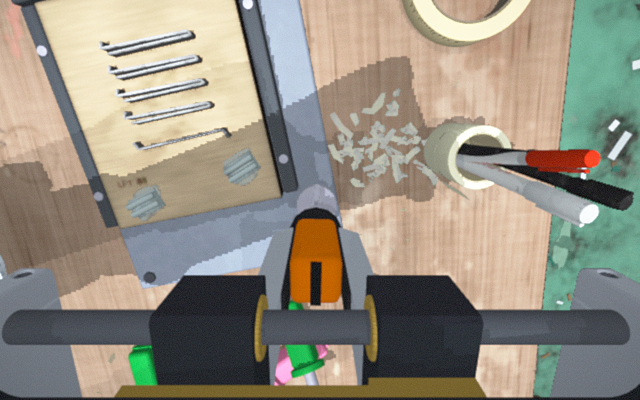

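View pics/t8.png

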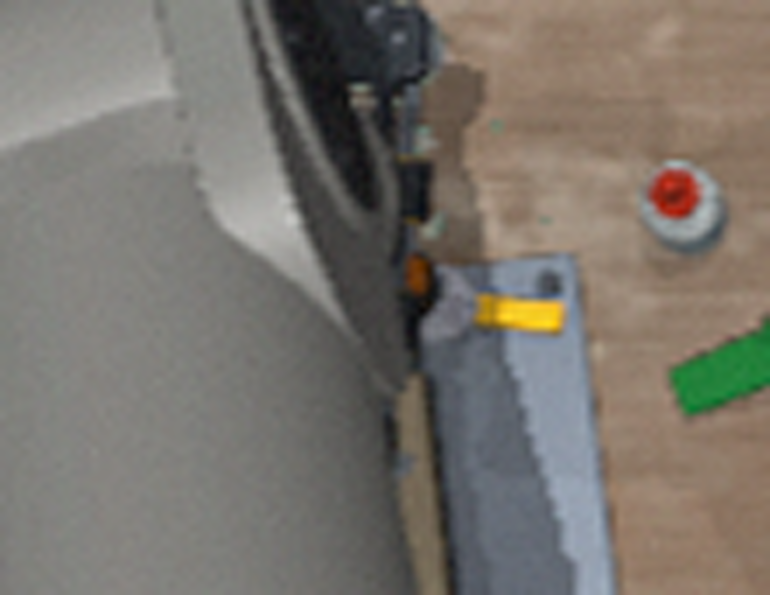

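```bash
python3 - <<'E'
from h import *
r=env.read_camera("scene"); s=proj(r,[.655,.0415,.05]).astype(int)
o=s-[40,70]
g=lambda u,v,z:toz(r,o[0]+u/6,o[1]+v/6,z)
q=lambda p:(proj(r,p)-o)*6
t=env.get_obs()["tcp_pos"]
print("pred tip px",q([t[0],t[1],t[2]-.0648]),"pred tip at z.037",q([t[0],t[1],.037]))
print("tip world",g(240,400,t[2]-.0648)," head",g(250,458,.037))
for sx,sy in [(.652,.042),(.656,.0415)]:
    c=[q([sx+.017*np.cos(a),sy+.017*np.sin(a),.037]) for a in np.linspace(0,6.28,40)]
    print("pred head top box",np.min(c,0),np.max(c,0))
im=r["pixels"]; crop(r,s[0]-20,s[1]-12,40,30,18,"s8b.png"); print(o, s-[20,12])
E
```

```text
pred tip px [238.87848766 393.4087955 ] pred tip at z.037 [242.11689152 454.19952778]
tip world [0.651364   0.04715268 0.06420396]  head [0.65073343 0.04375012 0.037     ]
pred head top box [207.34901088 435.11074397] [293.29026126 476.18883496]
pred head top box [200.47214273 432.0042034 ] [286.24723098 472.90314081]
[225 159] [245 217]
```

View pics/s8b.png

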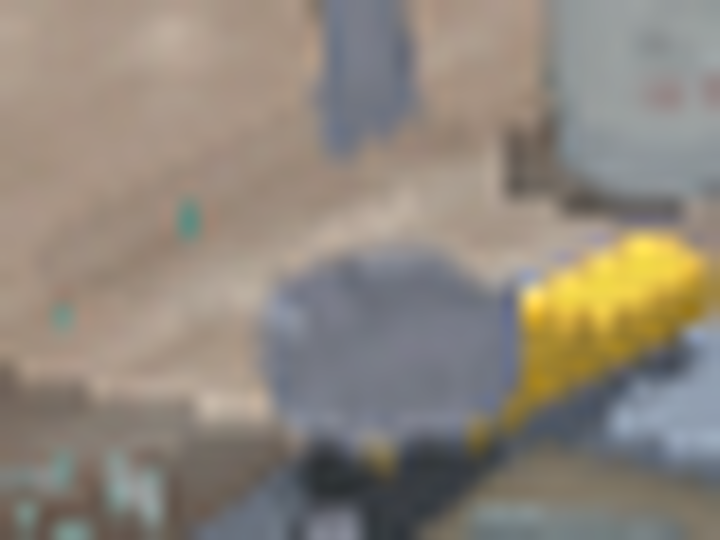

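```bash
python3 -m handwheel '[{"gripper":255,"x":-0.003,"y":0.0004,"z":0.008,"spin":0},{"gripper":255,"x":0,"y":0,"z":0.008,"spin":0},{"gripper":255,"x":0,"y":0,"z":0.006,"spin":0},{"gripper":255,"x":0,"y":0,"z":0,"spin":0},{"gripper":255,"x":0,"y":0,"z":0,"spin":0}]' 40
python3 - <<'E'
from h import *
plan(.655,.041,.0948,85,1)
r=env.read_camera("scene"); s=proj(r,[.655,.0415,.05]).astype(int)
crop(r,s[0]-30,s[1]-35,60,50,12,"s9.png")
E
```

```text
time: 13.12
tcp_pos: [0.6553, 0.0402, 0.1066]
tcp_rot: [[0.086, 0.996, 0.0], [0.996, -0.086, 0.0], [0.0, 0.0, -1.0]]
ft_force: [0.9, 0.3, -1.7]
grip_width: 0.0236
now [0.6553 0.0402 0.1066] yaw 85.09 t 13.125 w 0.0236 F [ 0.9  0.3 -1.7] tilt [ 1.e-04  1.e-04 -1.e+00]
  x 0.0008 y -0.0004 z 0.0118 spin 0.09
```

View pics/s9.png

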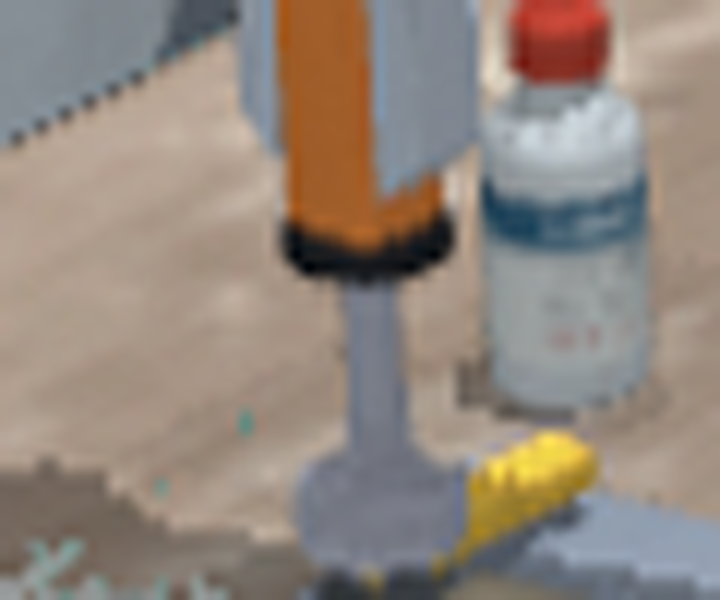

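```bash
python3 -m handwheel '[{"gripper":255,"x":0.0008,"y":0,"z":0.004,"spin":0},{"gripper":255,"x":0,"y":0,"z":0.003,"spin":0},{"gripper":255,"x":0,"y":0,"z":0.003,"spin":0},{"gripper":255,"x":0,"y":0,"z":0,"spin":0},{"gripper":255,"x":0,"y":0,"z":0,"spin":0}]' 40
python3 -c "
from h import *
plan(.655,.041,.0948,85,1)"
```

```text
time: 13.8
tcp_pos: [0.6553, 0.0409, 0.0965]
tcp_rot: [[0.086, 0.996, 0.0], [0.996, -0.086, 0.0], [0.0, 0.0, -1.0]]
ft_force: [0.1, 0.4, -0.3]
grip_width: 0.024
now [0.6553 0.0409 0.0965] yaw 85.08 t 13.8 w 0.024 F [ 0.1  0.4 -0.3] tilt [ 0.e+00  1.e-04 -1.e+00]
  x 0.0000 y -0.0003 z 0.0017 spin 0.08
```

```bash
python3 -m handwheel '[{"gripper":255,"x":0,"y":0,"z":0.001,"spin":0},{"gripper":255,"x":0,"y":0,"z":0.001,"spin":0},{"gripper":255,"x":0,"y":0,"z":0,"spin":0},{"gripper":255,"x":0,"y":0,"z":0,"spin":0},{"gripper":255,"x":0,"y":0,"z":0,"spin":0}]' 50
python3 - <<'E'
from h import *
plan(.655,.041,.0948,85,1)
r=env.read_camera("scene"); s=proj(r,[.655,.0415,.05]).astype(int)
crop(r,s[0]-30,s[1]-35,60,50,12,"s10.png")
E
```

```text
time: 14.42
tcp_pos: [0.6554, 0.041, 0.0947]
tcp_rot: [[0.086, 0.996, 0.0], [0.996, -0.086, 0.0], [0.0, 0.0, -1.0]]
ft_force: [-1.2, -1.1, 4.9]
grip_width: 0.0238
now [0.6554 0.041  0.0947] yaw 85.09 t 14.425 w 0.0238 F [-1.2 -1.1  4.9] tilt [ 3.e-04  1.e-04 -1.e+00]
  x -0.0000 y -0.0004 z -0.0001 spin 0.09
```

View pics/s10.png

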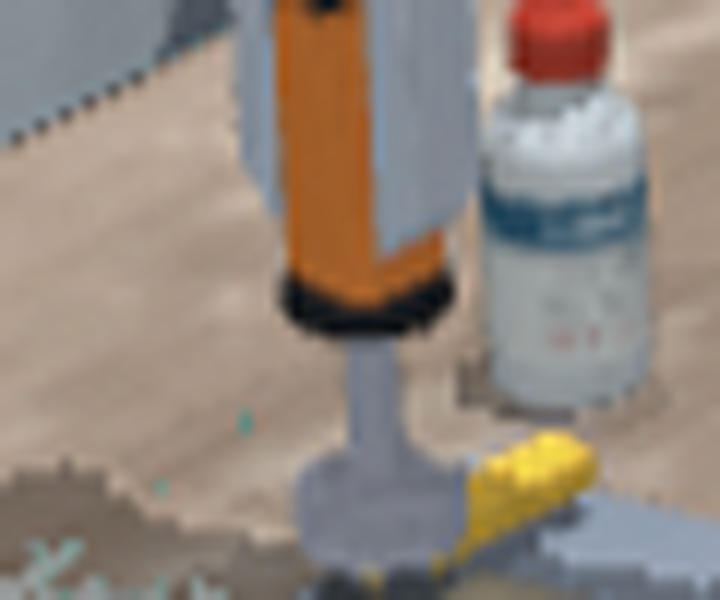

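```bash
python3 -m handwheel '[{"gripper":255,"x":0,"y":0,"z":0,"spin":6},{"gripper":255,"x":0,"y":0,"z":0,"spin":7},{"gripper":255,"x":0,"y":0,"z":0,"spin":7},{"gripper":255,"x":0,"y":0,"z":0,"spin":7},{"gripper":255,"x":0,"y":0,"z":0,"spin":7}]' 60
python3 - <<'E'
from h import *
plan(.655,.041,.0948,10,1);print(env.get_obs()["moment"],env.get_obs()["joints"])
r=env.read_camera("scene"); s=proj(r,[.655,.0415,.05]).astype(int)
crop(r,s[0]-30,s[1]-35,60,50,12,"s11.png")
E
```

```text
time: 15.1
tcp_pos: [0.6548, 0.0412, 0.0947]
tcp_rot: [[0.631, 0.776, -0.001], [0.776, -0.631, 0.0], [-0.0, -0.001, -1.0]]
ft_force: [-3.8, 0.2, 7.1]
grip_width: 0.024
now [0.6548 0.0412 0.0947] yaw 50.87 t 15.1 w 0.024 F [-3.8  0.2  7.1] tilt [-8.e-04  2.e-04 -1.e+00]
  x -0.0000 y 0.0002 z -0.0001 spin 40.87
[0.07918782 1.31010777 0.11557024] [-9.15050999e-02  2.94753310e+01 -1.22663412e+01  9.91974411e+01
  7.58167341e+00  5.21769928e+01 -5.46094513e+01]
```

View pics/s11.png

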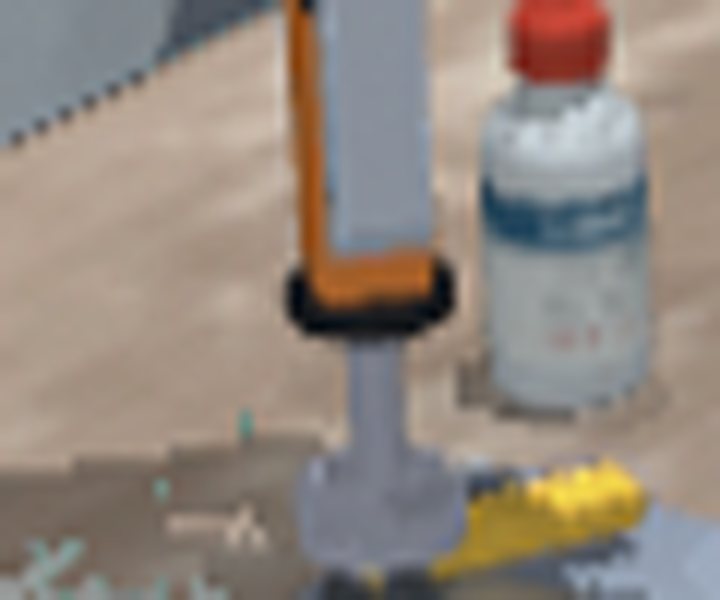

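```bash
python3 -m handwheel '[{"gripper":255,"x":0,"y":0,"z":0,"spin":7},{"gripper":255,"x":0,"y":0,"z":0,"spin":7},{"gripper":255,"x":0,"y":0,"z":0,"spin":7},{"gripper":255,"x":0,"y":0,"z":0,"spin":7},{"gripper":255,"x":0,"y":0,"z":0,"spin":5}]' 60
python3 - <<'E'
from h import *
plan(.655,.041,.0948,10,1);print(env.get_obs()["moment"],env.get_obs()["joints"])
E
```

```text
time: 15.78
tcp_pos: [0.6548, 0.0411, 0.0947]
tcp_rot: [[0.952, 0.307, -0.001], [0.307, -0.952, 0.0], [-0.001, -0.0, -1.0]]
ft_force: [-3.7, -0.2, 6.6]
grip_width: 0.0238
now [0.6548 0.0411 0.0947] yaw 17.91 t 15.775 w 0.0238 F [-3.7 -0.2  6.6] tilt [-7.e-04  0.e+00 -1.e+00]
  x 0.0001 y 0.0002 z -0.0001 spin 7.91
[-0.0644969   1.31728206  0.12509043] [ -5.74757545  29.04339827  -4.64735713  99.57838106   2.86705909
  51.53505508 -83.69284018]
```

```bash
python3 -m handwheel '[{"gripper":255,"x":0,"y":0,"z":0,"spin":4},{"gripper":255,"x":0,"y":0,"z":0,"spin":4},{"gripper":255,"x":0,"y":0,"z":0,"spin":3},{"gripper":255,"x":0,"y":0,"z":0,"spin":0},{"gripper":255,"x":0,"y":0,"z":0,"spin":0}]' 60
python3 - <<'E'
from h import *
plan(.655,.041,.0948,10,1);print(env.get_obs()["moment"])
r=env.read_camera("scene"); s=proj(r,[.655,.0415,.05]).astype(int)
crop(r,s[0]-30,s[1]-35,60,50,12,"s12.png")
E
```

```text
time: 16.4
tcp_pos: [0.6548, 0.0411, 0.0946]
tcp_rot: [[0.992, 0.124, -0.001], [0.124, -0.992, 0.0], [-0.001, -0.0, -1.0]]
ft_force: [-4.2, 1.0, 6.6]
grip_width: 0.0236
now [0.6548 0.0411 0.0946] yaw 7.1 t 16.4 w 0.0236 F [-4.2  1.   6.6] tilt [-8.e-04  0.e+00 -1.e+00]
  x 0.0001 y 0.0001 z -0.0002 spin -2.90
[0.00779091 1.30413989 0.04734645]
```

View pics/s12.png

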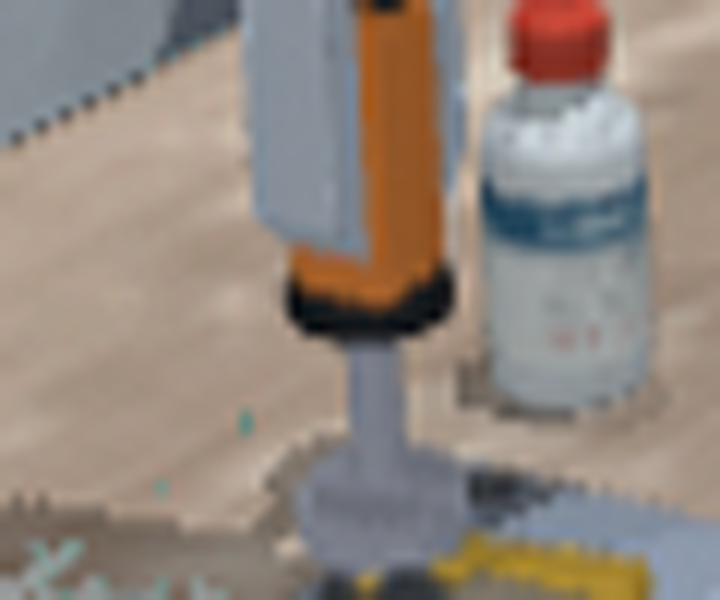

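```bash
python3 -m handwheel '[{"gripper":255,"x":0,"y":0,"z":0,"spin":2},{"gripper":255,"x":0,"y":0,"z":0,"spin":2},{"gripper":255,"x":0,"y":0,"z":0,"spin":1},{"gripper":255,"x":0,"y":0,"z":0,"spin":0},{"gripper":255,"x":0,"y":0,"z":0,"spin":0}]' 60
python3 - <<'E'
from h import *
plan(.655,.041,.0948,10,1);print(env.get_obs()["moment"])
r=env.read_camera("wrist"); cv2.imwrite("pics/w13.png",r["pixels"])
E
```

```text
time: 17.08
tcp_pos: [0.6548, 0.041, 0.0946]
tcp_rot: [[0.999, 0.037, -0.001], [0.037, -0.999, 0.0], [-0.001, -0.0, -1.0]]
ft_force: [-4.1, 0.5, 7.5]
grip_width: 0.024
now [0.6548 0.041  0.0946] yaw 2.1 t 17.075 w 0.024 F [-4.1  0.5  7.5] tilt [-8.e-04  0.e+00 -1.e+00]
  x 0.0002 y 0.0000 z -0.0002 spin -7.90
[-0.01798574  1.30325503  0.07712239]
```

View pics/w13.png

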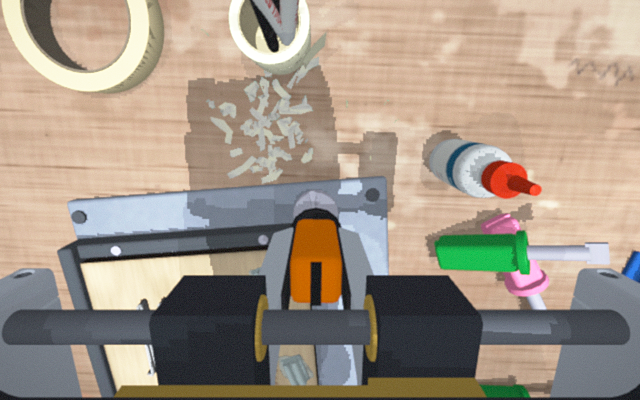

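```bash
python3 -m handwheel '[{"gripper":255,"x":0,"y":0,"z":0,"spin":2},{"gripper":255,"x":0,"y":0,"z":0,"spin":2},{"gripper":255,"x":0,"y":0,"z":0,"spin":1},{"gripper":255,"x":0,"y":0,"z":0,"spin":0},{"gripper":255,"x":0,"y":0,"z":0,"spin":0}]' 60
python3 - <<'E'
from h import *
plan(.655,.041,.0948,10,1);print(env.get_obs()["moment"])
r=env.read_camera("scene"); s=proj(r,[.655,.0415,.05]).astype(int)
crop(r,s[0]-40,s[1]-25,80,60,10,"s14.png")
E
```

```text
time: 17.75
tcp_pos: [0.6548, 0.041, 0.0946]
tcp_rot: [[0.999, -0.05, -0.001], [-0.05, -0.999, -0.0], [-0.001, 0.0, -1.0]]
ft_force: [-4.6, -1.0, 8.2]
grip_width: 0.0241
now [0.6548 0.041  0.0946] yaw -2.88 t 17.75 w 0.0241 F [-4.6 -1.   8.2] tilt [-9.e-04 -0.e+00 -1.e+00]
  x 0.0002 y 0.0000 z -0.0002 spin -12.88
[0.00870545 1.47520244 0.37103255]
```

View pics/s14.png

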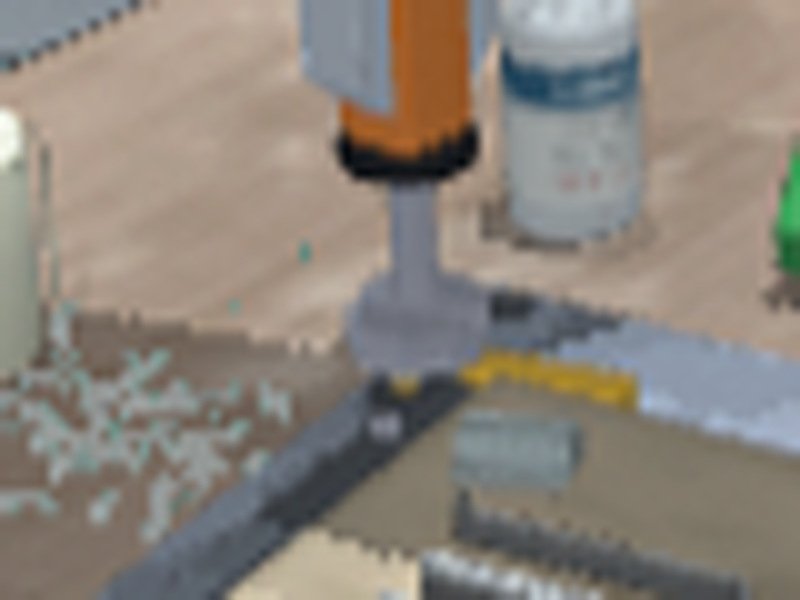

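```bash
python3 -m handwheel '[{"gripper":255,"x":0,"y":0,"z":0,"spin":-3},{"gripper":255,"x":0,"y":0,"z":0,"spin":-3},{"gripper":255,"x":0,"y":0,"z":0,"spin":0},{"gripper":255,"x":0,"y":0,"z":0,"spin":0},{"gripper":255,"x":0,"y":0,"z":0,"spin":0}]' 60
python3 - <<'E'
from h import *
plan(.655,.041,.0948,10,1);print(env.get_obs()["moment"])
E
```

```text
time: 18.42
tcp_pos: [0.655, 0.0411, 0.0947]
tcp_rot: [[0.999, 0.054, -0.001], [0.054, -0.999, 0.0], [-0.001, -0.0, -1.0]]
ft_force: [-3.7, 0.9, 6.8]
grip_width: 0.0236
now [0.655  0.0411 0.0947] yaw 3.1 t 18.425 w 0.0236 F [-3.7  0.9  6.8] tilt [-5.e-04  2.e-04 -1.e+00]
  x 0.0000 y 0.0001 z -0.0001 spin -6.90
[0.14206512 1.10516312 0.03260626]
```

Moment is relaxed and the blade is loose in the slot. I'll lift clear and check the latch.

```bash
python3 -m handwheel '[{"gripper":255,"x":0,"y":0,"z":-0.008,"spin":0},{"gripper":255,"x":0,"y":0,"z":-0.015,"spin":0},{"gripper":255,"x":0,"y":0,"z":-0.035,"spin":0},{"gripper":255,"x":0,"y":0,"z":-0.045,"spin":0},{"gripper":255,"x":0,"y":0,"z":0,"spin":0}]' 40
python3 - <<'E'
from h import *
plan(.6,-.1,.2,75,8)
r=env.read_camera("scene"); s=proj(r,[.655,.0415,.05]).astype(int)
crop(r,s[0]-60,s[1]-75,110,130,5,"s15.png")
r=env.read_camera("wrist"); cv2.imwrite("pics/w15.png",r["pixels"])
E
```

```text
time: 19.05
tcp_pos: [0.6574, 0.0411, 0.2023]
tcp_rot: [[0.999, 0.054, 0.007], [0.054, -0.999, 0.001], [0.007, -0.001, -1.0]]
ft_force: [-0.5, -0.4, -1.5]
grip_width: 0.0234
now [0.6574 0.0411 0.2023] yaw 3.07 t 19.05 w 0.0234 F [-0.5 -0.4 -1.5] tilt [ 0.0068  0.001  -1.    ]
  x -0.0081 y 0.0172 z 0.0003 spin -8.99
  x -0.0107 y 0.0157 z 0.0003 spin -8.99
  x -0.0130 y 0.0139 z 0.0003 spin -8.99
  x -0.0150 y 0.0117 z 0.0003 spin -8.99
  x -0.0167 y 0.0092 z 0.0003 spin -8.99
  x -0.0179 y 0.0065 z 0.0003 spin -8.99
  x -0.0187 y 0.0036 z 0.0003 spin -8.99
  x -0.0190 y 0.0006 z 0.0003 spin -8.99
```

View pics/s15.png

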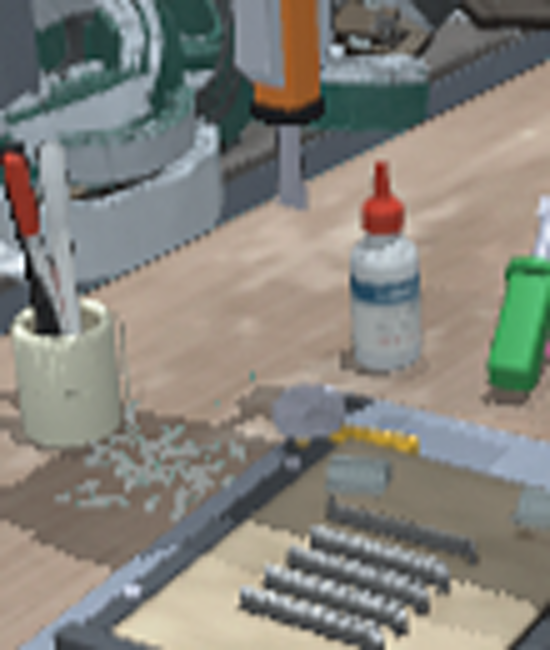

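View pics/w15.png

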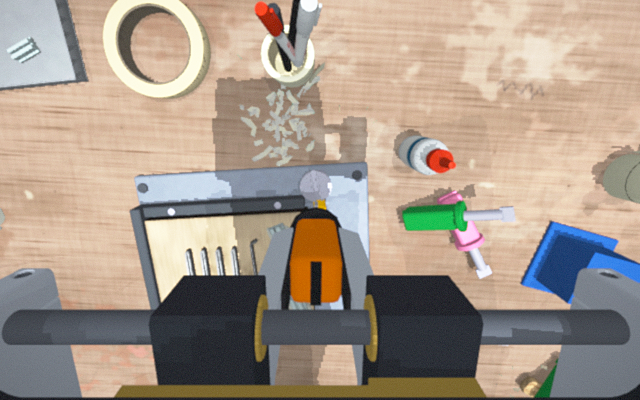

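```bash
python3 - <<'E'
from h import *
plan(.5665,-.2845,.2,77,9)
E
```

```text
now [0.6555 0.0409 0.1984] yaw 3.08 t 19.15 w 0.0238 F [-0.6 -0.2 -1.4] tilt [ 1.4e-03  2.0e-04 -1.0e+00]
  x -0.0118 y 0.0356 z -0.0002 spin -8.21
  x -0.0168 y 0.0335 z -0.0002 spin -8.21
  x -0.0214 y 0.0308 z -0.0002 spin -8.21
  x -0.0256 y 0.0274 z -0.0002 spin -8.21
  x -0.0292 y 0.0235 z -0.0002 spin -8.21
  x -0.0323 y 0.0191 z -0.0002 spin -8.21
  x -0.0347 y 0.0142 z -0.0002 spin -8.21
  x -0.0363 y 0.0092 z -0.0002 spin -8.21
  x -0.0373 y 0.0039 z -0.0002 spin -8.21
```

```bash
python3 -m handwheel '[{"gripper":255,"x":-0.012,"y":0.0356,"z":0,"spin":-8.2},{"gripper":255,"x":-0.017,"y":0.0335,"z":0,"spin":-8.2},{"gripper":255,"x":-0.0214,"y":0.031,"z":0,"spin":-8.2},{"gripper":255,"x":-0.0256,"y":0.0274,"z":0,"spin":-8.2},{"gripper":255,"x":-0.029,"y":0.0235,"z":0,"spin":-8.2}]' 40
python3 - <<'E'
from h import *
r=env.read_camera("wrist"); cv2.imwrite("pics/w16.png",r["pixels"])
plan(.5665,-.2845,.2,77,4)
E
```

```text
time: 19.77
tcp_pos: [0.6046, -0.1411, 0.1965]
tcp_rot: [[0.715, 0.699, -0.002], [0.699, -0.715, 0.0], [-0.001, -0.001, -1.0]]
ft_force: [0.6, 0.1, -1.4]
grip_width: 0.0239
now [ 0.6029 -0.147   0.1964] yaw 44.59 t 19.825 w 0.0242 F [-1.8 -7.3 -1.7] tilt [-0.0025 -0.0022 -1.    ]
  x -0.0306 y 0.0181 z -0.0009 spin -8.10
  x -0.0329 y 0.0136 z -0.0009 spin -8.10
  x -0.0344 y 0.0088 z -0.0009 spin -8.10
  x -0.0353 y 0.0039 z -0.0009 spin -8.10
```

View pics/w16.png

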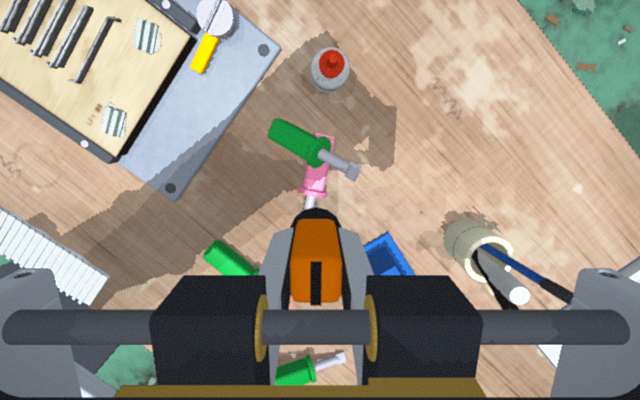

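The view shows the yellow tongue at (205,52) lying across behind the plate. I'll carry on to the stand.

```bash
python3 -m handwheel '[{"gripper":255,"x":-0.031,"y":0.018,"z":0,"spin":-8.1},{"gripper":255,"x":-0.033,"y":0.0135,"z":0,"spin":-8.1},{"gripper":255,"x":-0.0335,"y":0.009,"z":0,"spin":-8.1},{"gripper":255,"x":-0.033,"y":0.004,"z":0,"spin":-8.1},{"gripper":255,"x":0,"y":0,"z":0,"spin":0}]' 40
python3 - <<'E'
from h import *
plan(.5665,-.2845,.2,77,1)
r=env.read_camera("wrist"); cv2.imwrite("pics/w17.png",r["pixels"])
crop(r,265,120,100,100,6,"w17a.png")
import json
json.dump({k:np.array(r[k]).tolist() for k in("mtx","eye","orientation")},open("w17.json","w"))
E
```

```text
time: 20.45
tcp_pos: [0.5674, -0.2774, 0.1964]
tcp_rot: [[0.237, 0.972, -0.002], [0.972, -0.237, -0.0], [-0.001, -0.002, -1.0]]
ft_force: [-0.3, 0.5, -1.6]
grip_width: 0.0238
now [ 0.5674 -0.2774  0.1964] yaw 76.31 t 20.45 w 0.0238 F [-0.3  0.5 -1.6] tilt [-2.e-03 -1.e-04 -1.e+00]
  x -0.0071 y 0.0009 z -0.0036 spin -0.69
```

View pics/w17a.png

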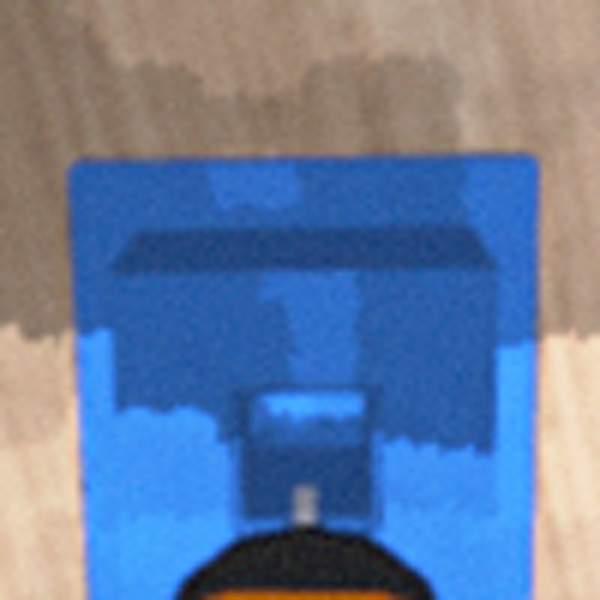

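```bash
python3 - <<'E'
from h import *
import json
r=json.load(open("w17.json"))
f=lambda u,v,z:toz(r,265+u/6,120+v/6,z)[:2]
c=f(309,458,.06); print("hole",c, np.hypot(*(f(382,458,.06)-f(236,458,.06))),np.hypot(*(f(309,528,.06)-f(309,388,.06))))
a=f(382,388,.06)-f(236,388,.06);print(np.degrees(np.arctan2(a[1],a[0]))+90)
tc=[f(115,270,.06),f(497,270,.06)];print("top front edge mid",np.mean(tc,0),np.hypot(*(tc[0]-tc[1])))
d=np.array([np.cos(np.radians(77)),np.sin(np.radians(77))])
print("centre from edge",np.mean(tc,0)-.032*d)
plan(c[0],c[1],.2,77,1)
E
```

```text
hole [ 0.56722402 -0.28366561] 0.02449328090125967 0.02426043813769713
76.2844192167691
top front edge mid [ 0.57426326 -0.25269233] 0.06247973701752022
centre from edge [ 0.56706483 -0.28387217]
now [ 0.5681 -0.2754  0.1965] yaw 76.29 t 20.5 w 0.0236 F [-0.   0.4 -0.3] tilt [-1.5e-03  6.0e-04 -1.0e+00]
  x -0.0082 y 0.0011 z -0.0035 spin -0.71
```

```bash
python3 -m handwheel '[{"gripper":255,"x":-0.007,"y":0.0005,"z":0.02,"spin":0},{"gripper":255,"x":0,"y":0,"z":0.025,"spin":0},{"gripper":255,"x":0,"y":0,"z":0,"spin":0},{"gripper":255,"x":0,"y":0,"z":0,"spin":0},{"gripper":255,"x":0,"y":0,"z":0,"spin":0}]' 40
python3 - <<'E'
from h import *
plan(.567,-.2838,.0788,77,1)
r=env.read_camera("wrist"); crop(r,265,120,100,100,6,"w18.png")
r=env.read_camera("scene"); crop(r,325,130,80,90,7,"s18.png")
E
```

```text
time: 21.12
tcp_pos: [0.5685, -0.2814, 0.1533]
tcp_rot: [[0.234, 0.972, 0.001], [0.972, -0.234, -0.0], [-0.0, 0.001, -1.0]]
ft_force: [0.0, -0.0, -1.0]
grip_width: 0.0239
now [ 0.5685 -0.2814  0.1533] yaw 76.49 t 21.125 w 0.0239 F [ 0. -0. -1.] tilt [ 1.1e-03 -4.0e-04 -1.0e+00]
  x -0.0027 y -0.0009 z 0.0745 spin -0.51
```

View pics/s18.png

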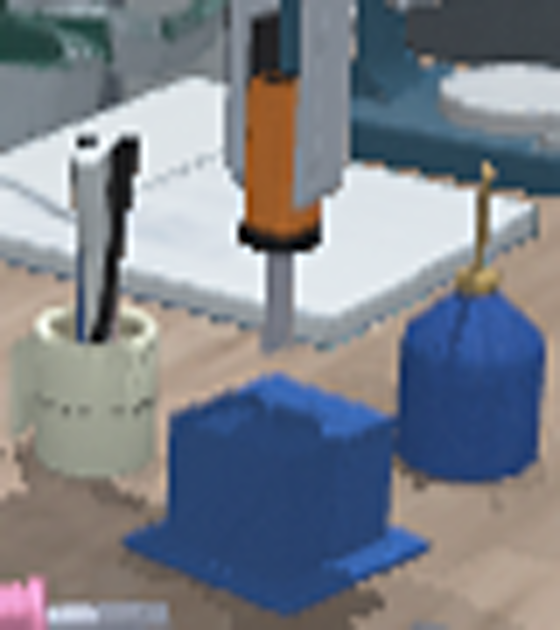

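View pics/w18.png

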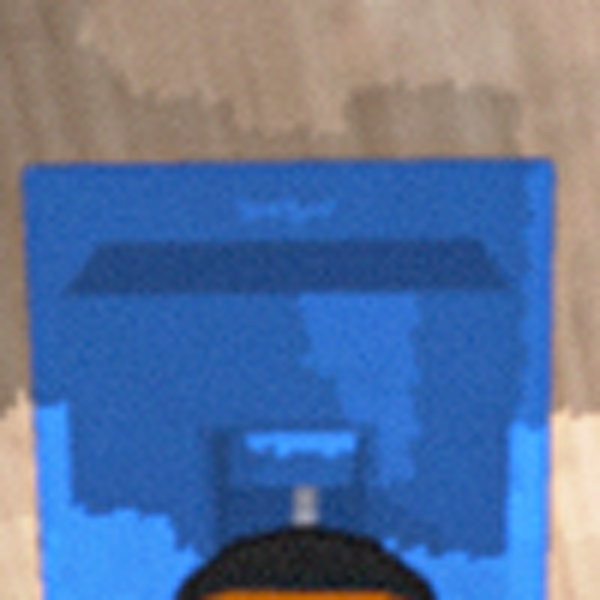

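```bash
python3 -m handwheel '[{"gripper":255,"x":-0.003,"y":-0.0012,"z":0.01,"spin":0},{"gripper":255,"x":0,"y":0,"z":0.01,"spin":0},{"gripper":255,"x":0,"y":0,"z":0.008,"spin":0},{"gripper":255,"x":0,"y":0,"z":0.008,"spin":0},{"gripper":255,"x":0,"y":0,"z":0,"spin":0}]' 40
python3 - <<'E'
from h import *
plan(.567,-.2838,.0788,77,1)
r=env.read_camera("scene"); crop(r,325,130,80,90,7,"s19.png")
E
```

```text
time: 21.85
tcp_pos: [0.5657, -0.2839, 0.1157]
tcp_rot: [[0.234, 0.972, -0.001], [0.972, -0.234, 0.001], [0.0, -0.001, -1.0]]
ft_force: [-0.3, -0.2, -0.4]
grip_width: 0.0239
now [ 0.5657 -0.2839  0.1157] yaw 76.49 t 21.85 w 0.0239 F [-0.3 -0.2 -0.4] tilt [-1.1e-03  6.0e-04 -1.0e+00]
  x 0.0004 y 0.0013 z 0.0369 spin -0.51
```

View pics/s19.png

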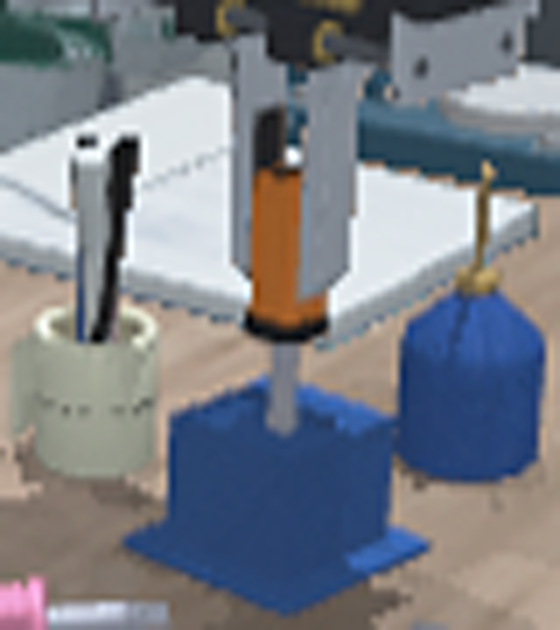

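```bash
python3 -m handwheel '[{"gripper":255,"x":0,"y":0.0007,"z":0.01,"spin":0},{"gripper":255,"x":0,"y":0,"z":0.01,"spin":0},{"gripper":255,"x":0,"y":0,"z":0.008,"spin":0},{"gripper":255,"x":0,"y":0,"z":0.005,"spin":0},{"gripper":255,"x":0,"y":0,"z":0,"spin":0}]' 40
python3 -c "
from h import *
plan(.567,-.2838,.0788,77,1)"
```

```text
time: 22.52
tcp_pos: [0.5665, -0.2842, 0.083]
tcp_rot: [[0.234, 0.972, -0.001], [0.972, -0.234, 0.0], [0.0, -0.001, -1.0]]
ft_force: [-0.9, -0.0, -0.7]
grip_width: 0.0239
now [ 0.5665 -0.2842  0.083 ] yaw 76.49 t 22.525 w 0.0239 F [-0.9 -0.  -0.7] tilt [-6.e-04  3.e-04 -1.e+00]
  x 0.0005 y 0.0004 z 0.0042 spin -0.51
```

```bash
python3 -m handwheel '[{"gripper":255,"x":0,"y":0,"z":0.002,"spin":0},{"gripper":255,"x":0,"y":0,"z":0.002,"spin":0},{"gripper":255,"x":0,"y":0,"z":0.001,"spin":0},{"gripper":255,"x":0,"y":0,"z":0,"spin":0},{"gripper":255,"x":0,"y":0,"z":0,"spin":0}]' 40
python3 -c "
from h import *
plan(.567,-.2838,.0788,77,1)"
```

```text
time: 23.15
tcp_pos: [0.5668, -0.2843, 0.0788]
tcp_rot: [[0.234, 0.972, 0.0], [0.972, -0.234, -0.0], [0.0, 0.0, -1.0]]
ft_force: [-2.4, 0.7, 6.5]
grip_width: 0.024
now [ 0.5668 -0.2843  0.0788] yaw 76.48 t 23.15 w 0.024 F [-2.4  0.7  6.5] tilt [ 1.e-04 -0.e+00 -1.e+00]
  x 0.0005 y 0.0001 z -0.0000 spin -0.52
```

```bash
python3 -m handwheel '[{"gripper":200,"x":0,"y":0,"z":0,"spin":0},{"gripper":150,"x":0,"y":0,"z":0,"spin":0},{"gripper":90,"x":0,"y":0,"z":0,"spin":0},{"gripper":90,"x":0,"y":0,"z":0,"spin":0},{"gripper":90,"x":0,"y":0,"z":0,"spin":0}]' 10
python3 -m handwheel '[{"gripper":90,"x":0,"y":0,"z":-0.02,"spin":0},{"gripper":90,"x":0,"y":0,"z":-0.03,"spin":0},{"gripper":90,"x":0,"y":0,"z":-0.04,"spin":0},{"gripper":90,"x":0,"y":0,"z":-0.04,"spin":0},{"gripper":90,"x":-0.03,"y":0,"z":-0.01,"spin":0}]' 10
python3 -m handwheel '[{"gripper":90,"x":-0.03,"y":0,"z":-0.01,"spin":0},{"gripper":90,"x":-0.01,"y":0,"z":-0,"spin":0},{"gripper":90,"x":0,"y":0,"z":0,"spin":0},{"gripper":90,"x":0,"y":0,"z":0,"spin":0},{"gripper":90,"x":0,"y":0,"z":0,"spin":0}]' 10
python3 - <<'E'
from h import *
for n in ["scene","top","wrist"]:
    cv2.imwrite(f"pics/{n}_end.png",env.read_camera(n)["pixels"])
r=env.read_camera("top"); crop(r,195,145,240,110,3,"t_end.png")
r=env.read_camera("scene"); crop(r,305,140,120,90,6,"s_end.png")
E
```

```text
time: 23.78
tcp_pos: [0.5668, -0.2843, 0.0784]
tcp_rot: [[0.234, 0.972, 0.0], [0.972, -0.234, 0.0], [0.0, -0.0, -1.0]]
ft_force: [0.5, 0.4, 0.6]
grip_width: 0.0594
time: 24.4
tcp_pos: [0.5618, -0.3121, 0.2233]
tcp_rot: [[0.23, 0.973, 0.005], [0.973, -0.23, -0.001], [-0.0, 0.005, -1.0]]
ft_force: [0.4, -1.1, -1.2]
grip_width: 0.0609
time: 25.02
tcp_pos: [0.5507, -0.3512, 0.2283]
tcp_rot: [[0.232, 0.973, -0.0], [0.973, -0.232, 0.001], [0.0, -0.0, -1.0]]
ft_force: [-0.4, 0.1, 1.4]
grip_width: 0.0608
```

View pics/t_end.png

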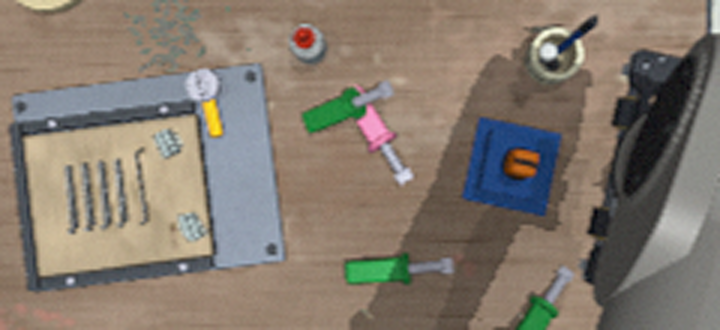

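View pics/s_end.png

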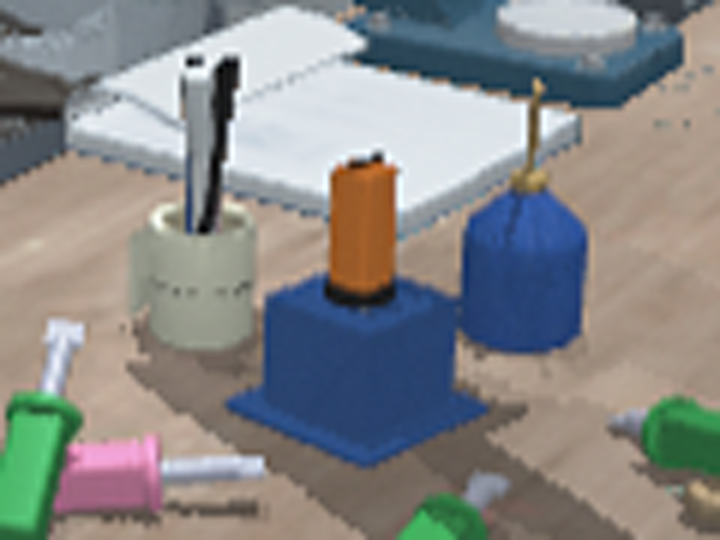

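View pics/wrist_end.png

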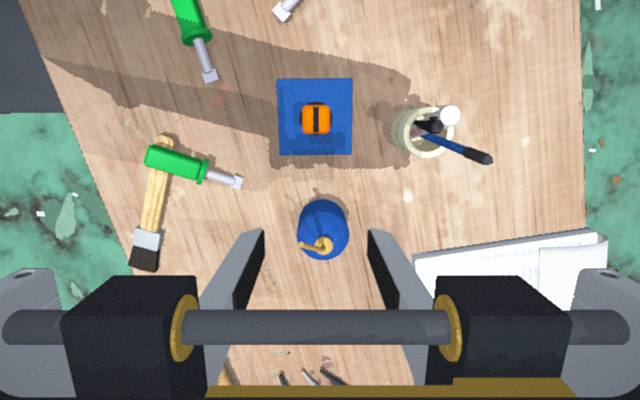

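```bash
python3 -c "
from rig import env
print(env.get_obs()['ft_force']);print(env.hand_in())"
```

```text
[-0.53607989  0.49173891  0.87822705]
the job is handed in; nothing more can be done
None
```

The job is done and handed in, at about 25 s of the 67 s allowed. No verdict was reported.

- **Plate:** I pushed it with the closed fingers until the force rose to about 20 N. The last pictures show it home against the end stop.
- **Latch:** I seated the blade at the bottom of the slot, about 5 N down, and turned it clockwise. The moment rose to 0.37 N m at the stop, against about 0.12 while turning. The pictures show the tongue lying across behind the plate, at about 1.45 rad, and the gripper stayed clear of the latch.
- **Driver:** It is back upright in its stand with the flange down. The gripper height on release matched the height at pick-up.
- **Oil can, glue bottle, pen pot:** They look upright and unmoved by eye in the last pictures. I did not measure them again.

Some checks disagreed or were not certain:
- The top and scene cameras disagreed with the arm and wrist camera by about 3 mm along world x. I used the wrist figure, and the blade went in without force.
- At the stop the gripper was about 16° past the expected slot direction, close to the 17° limit. Slack in the slot and twist in the grip probably explain it, so I turned back 6° and held about 0.4 s before lifting.
- The green and pink look-alike drivers toppled early in the run. I did not see the arm touch them, but I was not watching when they fell; they stayed on the bench.

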